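# Make up the coupling nut and shut the lid of a bead polisher

## Task

Get the bead polisher ready to run. Turn its brass coupling nut clockwise by hand until it stops (hand-tight), then use the wrench to tighten it clockwise by a further eighth of a turn, and lay the wrench flat back on the black mat. Last of all, press the polisher's hinged lid down until it clicks fully shut; leave the bead tray, jar and brush where they are.

Things in the scene. Friction and masses are not known exactly. Their poses are not given: they have to be found in the camera images.
- polisher: Fixed bead polisher. Origin: centre of its underside on the table; x away from its front, y to its left, z up. Grey base 240 (x) by 380 (y) by 50 mm high; on its left a white square bowl housing 180 by 180 mm (centre at y +90 mm), rim at height 130 mm, full of beads; on its right the brass manifold with the coupling nut.
- manifold (a point): Point on the nut's axis at the base's top (50 mm above the table); x -20, y -125 mm of the polisher. A brass disc of radius 36 mm, 12 mm high, surrounds it. Painted on the base around it: a white line (the nut's white mark stands over it when hand-tight) and, 45 degrees further clockwise, a red line (where the mark stands when fully tight).
- nut: Brass hexagon coupling nut, upright axis, captive: turns in place, never rises or sinks. 40 mm across flats, 46 across corners, full width at heights 76 to 112 mm above the table, then a 36 mm hexagon to 116 mm; nothing higher. Origin on its axis 70 mm above the table, z up; x is square to one pair of flats (others every 60 degrees) and points to a white mark on the flat and top edge.
- nut_top (a point): Centre of the nut's top face, 116 mm above the table; axes as the nut's.
- rundown (a joint): Free running of the nut in rad: starts between 0.3 and 0.8, grows as the nut turns clockwise seen from above, meets a stop at 1.6 = hand-tight. Friction about 0.1 Nm. Turning the nut back anticlockwise always backs this joint off again with that small torque, so take a tightened wrench off straight up.
- tighten (a joint): Turn of the nut beyond hand-tight in rad, clockwise, 0 at start; only moves, against about 0.6 Nm of friction, once the run-down stop is met; 0.785 = an eighth of a turn, hard stop at 1.3. The nut stays where it is left.
- wrench: Loose steel open-ended wrench, 0.3 kg, 14 mm thick, 195 mm long, flat on the mat. Origin: jaw centre at the underside (on the nut's axis when fitted); x from handle to open jaw end, z up. Jaw gap 44 mm (along y), prongs up to 18 mm thick reaching x +20 (head 84 mm wide), jaw back at x -26. Handle 22 mm wide, x -50 to -160.
- wrench_grip (a point): Place to grip the wrench across its 22 mm handle: x -85 mm, mid thickness. Axes as the wrench's. About 22 mm on the handle side of its centre of mass. The wrench fits down over the nut from above when its y axis is square to a pair of flats; fitted, it has about 10 degrees of play either way.
- wrench_mid (a point): Middle of the wrench's length on its underside, x -70 mm. Axes as the wrench's.
- mat: Fixed black rubber mat 250 (x) by 140 (y) by 4 mm; origin: centre of its underside. The wrench lies on it and must be laid back on it, its middle over the mat.
- lid (a joint): Opening of the hinged lid in rad: 0 fully shut, starts between 0.6 and 1.0. The hinge is stiff (about 0.35 Nm of friction), so the lid stays where it is left. At about 0.08 a sprung catch resists; a push of about 10 N down on the pad passes it and the lid drops to 0 and is held.
- lid_hinge (a point): Middle of the lid's hinge line, along the polisher's y axis, at the housing's far edge, x +93, y +90, height 131 mm. Its axes turn with the lid; lid shut: x as the polisher's.
- lid_pad (a point): Centre of the orange press pad (26 by 50 mm) on top of the lid's front edge, 175 mm from the hinge line and 13 mm above it when shut; z is the outward normal of the lid's top. The lid is 190 mm long, 188 mm wide, 10 mm thick, black frame with a clear window.
- bead_tray: Bystander: loose wooden tray with four compartments of beads, 140 by 180 by 35 mm, origin centre of underside.
- jar: Bystander: loose amber jar, 64 mm across, 90 mm high, origin centre of underside.
- brush: Bystander: loose brush lying on the table, 170 mm long, origin at the underside below its middle.
Not all that is in view belongs to the job. What is shaped like the wrench but brown is not meant.

How it is judged:
On the way, in this order (a step that is already met when the one before it is completed fails the run):
1. the nut is hand-tight (run down at least to 1.5 rad) and not yet tightened with the wrench (value of joint rundown above 1.5 rad and value of joint tighten below 0.2 rad), for 0.2 s.
2. the nut has been tightened an eighth of a turn further (0.6 to 1.0 rad) (value of joint rundown above 1.45 rad and value of joint tighten between 0.6 and 1 rad), for 0.2 s.
3. the wrench lies flat on the mat, released (x of wrench_mid in the frame of mat between -0.125 and 0.125 m and y of wrench_mid in the frame of mat between -0.07 and 0.07 m and height (world z) of wrench_mid below 0.012 m and angle between wrench's own z axis and vertical below 0.12 rad and contact force between the fingers and wrench below 0.5 N), for 0.2 s.
4. the lid is pressed fully shut (value of joint lid below 0.035 rad), for 0.2 s.
At the end, for the whole second after the job is handed in: The nut is run down to its stop (within 0.15 rad) and turned 0.6 to 1.0 rad (about an eighth of a turn) beyond; the wrench lies flat and still on the mat with its middle over the mat; the lid is fully shut past its catch (within 0.035 rad) (all of step 2 and x of wrench_mid in the frame of mat between -0.125 and 0.125 m and y of wrench_mid in the frame of mat between -0.07 and 0.07 m and height (world z) of wrench_mid below 0.012 m and angle between wrench's own z axis and vertical below 0.12 rad and linear speed of wrench below 0.02 m/s and value of joint lid below 0.035 rad); the robot touches nothing.
It fails at once if the wrench is used on the nut before it is hand-tight (contact force between wrench and nut above 1 N and value of joint rundown below 1.4 rad).
It fails at once if the nut is tightened with the fingers instead of the wrench (contact force between the fingers and nut above 1 N and value of joint tighten between 0.2 and 0.6 rad).
It fails at once if the bead tray is moved by more than 30 mm (distance of bead_tray from where it was at the start of the episode above 0.03 m).
It fails at once if the jar is moved by more than 30 mm or tipped (distance of jar from where it was at the start of the episode above 0.03 m or angle between jar's own z axis and vertical above 0.4 rad).
It fails at once if the brush is moved by more than 30 mm (distance of brush from where it was at the start of the episode above 0.03 m).
It also fails if it takes over 72 s, if anything falls off the work surface, if the arm or the gripper's body presses on something with over 40 N, if the wrist force passes 120 N, or if a joint passes its speed limit or range.

## Robot

A 7-joint arm with a two-finger parallel gripper is mounted at the origin on the work surface. World frame = base frame: x ahead of the robot, y to its left, z up, the work surface at z = 0. Lengths are in m, angles in rad, forces in N, time in s.
With the tool pointing down it reaches from about 0.4 to 0.85 m from the base axis. Payload 4.5 kg.
Tool frame: the origin (TCP) lies between the finger pads; the fingertips stand 17 mm ahead of it and the grasp point (between the pads) lies 2 mm behind it; z points along the fingers, x is the direction in which the jaws open and shut, and the axes are right-handed (so a half turn about z gives the same grasp; the last joint's range is limited). The gripper opens to 88 mm and grips with 3 to 60 N. Pads are 18 mm wide; open, the fingers measure 123 mm over their backs; the gripper's body (75 mm by 187 mm) begins 45 mm behind the grasp point.
Start: joints at [1.216, 0.689, -0.195, 1.565, 0.157, 0.902, -0.215], TCP at [0.237, -0.578, 0.229] pointing down, gripper open.
Joint ranges: [-3.01, 3.01], [-0.46, 2.08], [-1.47, 1.51], [0.13, 2.56], [-1, 4.14], [0.04, 2.09], [-2.66, 2.66]. Speed limits (rad/s): [2.57, 2.57, 3.14, 3.14, 3.14, 3.14, 3.14].

## Interface

Orientations are given as a unit quaternion [w, x, y, z].
In Python, from cell import r gives the robot as it stands.
- The arm moves only by the tool play_rows, never from a script. Its argument "motion" is a list of rows, each an object of numbers: "ax", "ay", "az": the turn, a rotation vector about the world's x, y, z in degrees; "tx", "ty", "tz": the shift along the world's x, y, z in mm; "fingers": the closure in counts, from 0 (fully open) to 255 (shut). In form: [{"ax": .., "ay": .., "az": .., "tx": .., "ty": .., "tz": .., "fingers": ..}, ...]. A call has 1 to 20 rows; each row shifts and turns the commanded pose from where the row before left it; what a row does not reach is not made up. A row lasts 1/12 s, in which the tool goes at most 41.7 mm and 7.16 degrees, less where a joint would pass 70% of its speed; a pose out of reach is approached as far as the arm can. A call is refused whole if a number of a shift passes 41.7 or a number of a turn 7.16, either way. A call with a gripper value outside its range is refused whole. The fingers move at their own pace and stop on an object; the grip force is fixed at half the most. Time passes only in rows, so rows that do not move let the fingers close. It gives the time, the measured TCP pose, the force and the opening at its end, in the units of the state.
- r.state(): the state, without advancing time (a new reading comes with each control period).
- r.capture(name): name is "scene" or "top" or "wrist"; returns a dict with "frame" (384x512x3 uint8, red, green, blue), "vfov" (degrees; the focal length in pixels is half the picture's height over the tangent of half this angle, whatever the lens; pixels are square), "cx", "cy" (the principal point, pixels), "R" (3x3) and "t" (3): a world point X has camera coordinates R X + t. Camera axes: x right, y down, z forward; pixel columns grow to the right and rows downward; lengths in m; the calibration is good to about 2 mm. A picture is of the moment at which its call begins. There is no depth.
- r.hand_in(): hands the job in, once; it reports no verdict.
The state is a dict: "clock": time; "joint_positions": joint angles; "joint_vel": joint speeds; "tau": joint torques, N m; "tcp_pos": TCP position; "ee_rot": TCP orientation; "contact_force": force on the tool from outside, world axes, zero at the start; "moment": the same for the moment, N m; "width": opening from 0.0 (shut) to 1.0 (fully open).
Only numpy, scipy, OpenCV 4.12 (cv2) and the standard library are available. Lean on these libraries where they do the work, as an engineer would, in place of code of your own. Each camera call takes 0.05 s, during which the arm holds its last target.

## Working session

There is one attempt and no reset: what is moved stays moved. The work goes in short steps, Python scripts to look and compute and a tool call to move; the robot and the scene stay as the last step left them, time stands still between calls to the robot, and variables do not carry over. Pictures are saved under pics/ and viewed, and the job is handed in when it is done.

Besides the shell and the picture viewer there is one more tool, called after "Call:" as name(argument=value, ...), one argument or row to a line, values as JSON. play_rows: Moves the arm, as the interface text tells. Its arguments: {"type":"object","properties":{"motion":{"type":"array","items":{"type":"object","properties":{"ax":{"type":"number"},"ay":{"type":"number"},"az":{"type":"number"},"tx":{"type":"number"},"ty":{"type":"number"},"tz":{"type":"number"},"fingers":{"type":"number"}}}}},"required":["motion"]}

```bash
ls; mkdir -p pics
cat > h.py <<'E'
from cell import r
import numpy as np, cv2
def cap(n,fn):
    c=r.capture(n); cv2.imwrite('pics/'+fn+'.png',c['frame'][:,:,::-1]); 
    np.savez('pics/'+fn+'.npz',**{k:np.array(v) for k,v in c.items()})
    return c
def load(fn):
    d=np.load('pics/'+fn+'.npz'); return {k:d[k] for k in d.files}
def F(c): return c['frame'].shape[0]/2/np.tan(np.radians(float(c['vfov']))/2)
def proj(c,X):
    p=np.asarray(c['R'])@np.asarray(X,float)+c['t']; f=F(c); return np.array([c['cx']+f*p[0]/p[2],c['cy']+f*p[1]/p[2]])
def ray(c,uv,z):
    f=F(c); R=np.asarray(c['R']); d=R.T@np.array([(uv[0]-c['cx'])/f,(uv[1]-c['cy'])/f,1]); o=-R.T@np.asarray(c['t'])
    return o+d*(z-o[2])/d[2]
def crop(fn,x0,y0,x1,y1,s,out):
    im=cv2.imread('pics/'+fn+'.png')[y0:y1,x0:x1]; cv2.imwrite('pics/'+out+'.png',cv2.resize(im,None,fx=s,fy=s,interpolation=cv2.INTER_CUBIC))
E
python3 - <<'E'
from h import *
for n in ("scene","top","wrist"):
    c=cap(n,n+'0'); print(n,c['vfov'],c['cx'],c['cy'],-np.asarray(c['R']).T@c['t'])
s=r.state(); print(s)
E
```

```text
pics
scene 46.133409638723776 255.6874233968713 194.49239331026172 [ 1.30988782 -0.78633068  1.10357962]
top 54.6669366631663 249.23336582534114 195.54099361135957 [ 0.2804403  -0.08917639  1.27969752]
wrist 65.42707979055399 255.06009700575368 196.71251703193658 [ 0.31384646 -0.54719475  0.38329815]
{'clock': 0.15, 'joint_positions': array([ 1.21577779,  0.68978401, -0.1945683 ,  1.56608039,  0.1573011 ,
        0.90251698, -0.21507075]), 'joint_vel': array([-0.0011877 , -0.00267114, -0.00097119, -0.00488371, -0.00084518,
        0.00054707, -0.0004044 ]), 'tau': array([-1.84784862e-03, -5.27860379e+01, -1.26859970e+00, -1.53585666e+01,
       -5.25105558e-02,  3.92417656e-03,  1.05553331e-04]), 'tcp_pos': array([ 0.23673471, -0.57790049,  0.22860648]), 'ee_rot': array([-3.55055887e-04,  8.30424382e-01, -5.57130916e-01, -6.01263404e-04]), 'contact_force': array([-0.33834112,  0.67220879,  0.05993808]), 'moment': array([-0.02083814,  0.0077132 , -0.04879947]), 'width': 1.0015766246985747}
```

View pics/scene0.png

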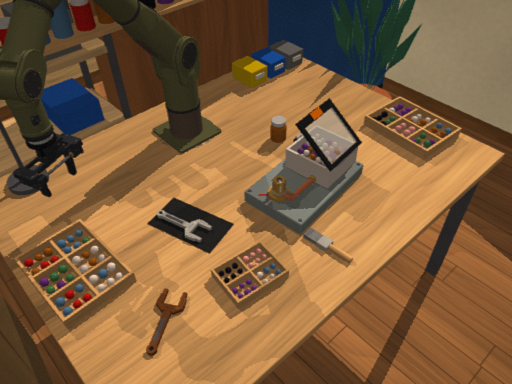

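View pics/top0.png

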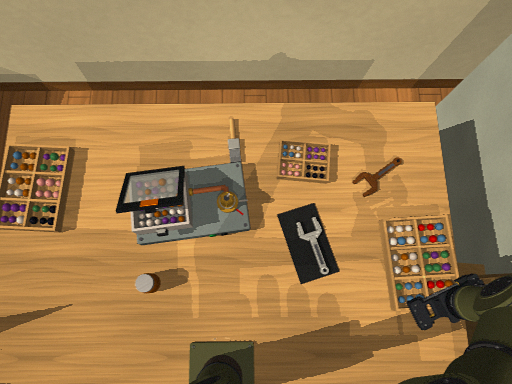

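View pics/wrist0.png

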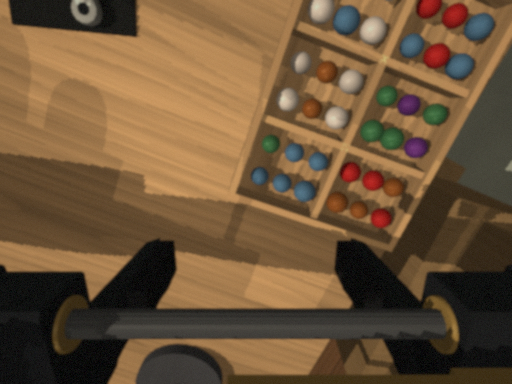

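The steel wrench lies on the black mat (top view, pixels 300-325, 220-275). The brown wrench-shaped thing at (378,175) is the decoy. The polisher is at about (193,203) and its nut at about (228,201). I'll enlarge these to measure them.

Run:
```python
from h import *
crop('top0',110,150,260,255,5,'a1'); crop('top0',270,195,350,290,6,'a2'); crop('scene0',235,95,375,235,5,'a3')
c=load('top0')
print(ray(c,(228,201),.116),ray(c,(312,245),.01))
```

```text
[ 0.54376558 -0.02699194  0.116     ] [ 0.41131962 -0.30809096  0.01      ]
```

View pics/a1.png

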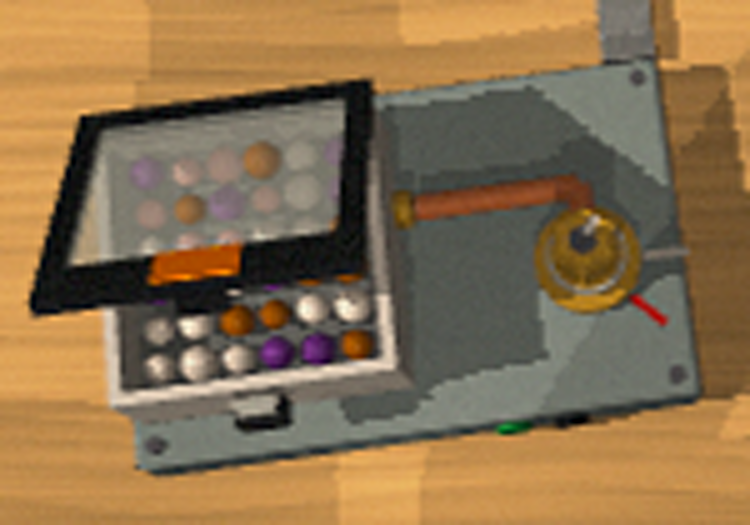

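View pics/a2.png

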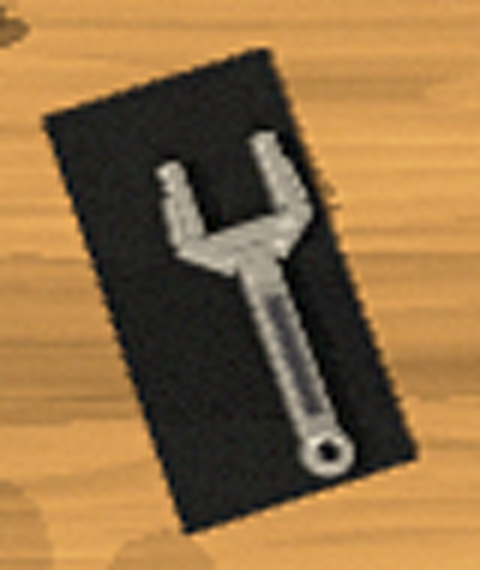

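View pics/a3.png

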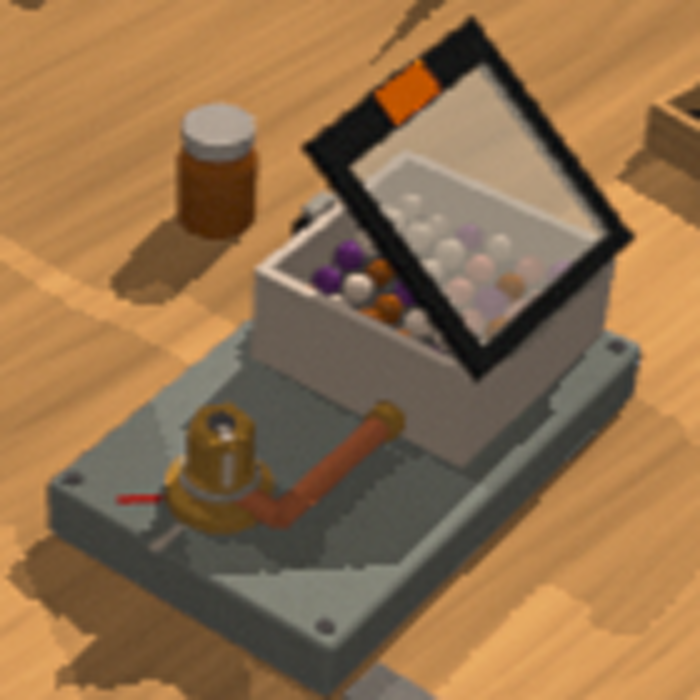

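Run:
```python
from h import *
from scipy.optimize import least_squares as LS
t=load('top0'); s=load('scene0')
obs=[(t,(.12,-.19,.05),(652,60),5,110,150),(t,(-.12,-.19,.05),(697,395),5,110,150),(t,(-.12,.19,.05),(137,463),5,110,150),
(s,(.12,-.19,.05),(330,637),5,235,95),(s,(-.12,-.19,.05),(50,487),5,235,95),(s,(.12,.19,.05),(638,352),5,235,95)]
def W(p,X):
    c,n=np.cos(p[2]),np.sin(p[2]); return np.array([p[0]+c*X[0]-n*X[1],p[1]+n*X[0]+c*X[1],X[2]])
def res(p): 
    return np.concatenate([proj(c,W(p,X))-(np.array(u)/k+(a-.4,b-.4)) for c,X,u,k,a,b in obs])
f=LS(res,[.55,.1,0]); p=f.x; print(p,np.degrees(p[2])); print(res(p).round(1))
m=W(p,(-.02,-.125,.116)); print('nut',m)
for c,a,b in((t,110,150),(s,235,95)): print((proj(c,m)-(a-.4,b-.4))*5)
# mark direction
for nm,uv in(('white',(686,252)),('red',(664,322))):
    q=ray(t,np.array(uv)/5+(109.6,149.6),.05); print(nm,np.degrees(np.arctan2(q[1]-m[1],q[0]-m[0])))
# wrench
w=lambda u,z:ray(t,np.array(u)/6+(269.6,194.6),z)
A=w((326,453),.018); J1=w((171,168),.018); J2=w((265,138),.018); B=w((240,235),.018); 
M=(J1+J2)/2; print('end',A,'tips',J1,J2,'yaw',np.degrees(np.arctan2(*(M-A)[[1,0]])), np.linalg.norm(M-A))
cs=[w(u,.004) for u in((43,117),(268,48),(417,457),(187,533))]; print(np.array(cs).round(3),np.mean(cs,0))
# lid pad angle
for lid in np.arange(.5,1.1,.1):
    X=np.array([.093-.175*np.cos(lid)+ -0.013*-np.sin(lid)*1,.09,.131+.175*np.sin(lid)+.013*np.cos(lid)])
    print(round(lid,2),(proj(t,W(p,X))-(109.6,149.6))*5,(proj(s,W(p,X))-(234.6,94.6))*5)
np.save('pol.npy',p)
```

```text
[0.55940177 0.10815946 0.12469693] 7.144607555860805
[ 0.2 -0.9  0.5 -0.1 -1.7  1.6 -0.2  3.2 -1.7 -1.   1.8 -1.3]
nut [ 0.55510381 -0.01835745  0.116     ]
[578.63897904 239.93640485]
[220.03099081 423.36095233]
white -84.63091305129845
red -127.8309460841541
end [ 0.326724   -0.34237569  0.018     ] tips [ 0.48761605 -0.26275515  0.018     ] [ 0.50451333 -0.31748076  0.018     ] yaw 17.14997863237624 0.1772205959209861
[[ 0.521 -0.191  0.004]
 [ 0.56  -0.324  0.004]
 [ 0.325 -0.396  0.004]
 [ 0.284 -0.265  0.004]] [ 0.42248055 -0.29432122  0.004     ]
0.5 [204.64059601 301.96405152] [382.63885124 112.94910827]
0.6 [196.97361784 279.61816671] [396.78388839 100.73564606]
0.7 [189.47771253 254.87080669] [412.79480721  90.42922399]
0.8 [182.26459012 228.00505875] [430.55869928  82.19544713]
0.9 [175.44600243 199.35845159] [449.93499886  76.18497261]
1.0 [169.13055141 169.31713758] [470.75479086  72.52933695]
1.1 [163.42036723 138.30749014] [492.82081454  71.33663575]
```

Call:
play_rows(
  motion=[
    {"tx":18,"ty":32,"tz":3,"az":1.75,"fingers":0},
    {"tx":18,"ty":32,"tz":3,"az":1.75,"fingers":0},
    {"tx":18,"ty":32,"tz":3,"az":1.75,"fingers":0},
    {"tx":18,"ty":32,"tz":3,"az":1.75,"fingers":0},
    {"tx":18,"ty":32,"tz":3,"az":1.75,"fingers":0},
    {"tx":18,"ty":32,"tz":3,"az":1.75,"fingers":0},
    {"tx":18,"ty":32,"tz":3,"az":1.75,"fingers":0},
    {"tx":18,"ty":32,"tz":3,"az":1.75,"fingers":0},
    {"tx":18,"ty":32,"tz":3,"az":1.75,"fingers":0},
    {"tx":18,"ty":32,"tz":3,"az":1.75,"fingers":0},
    {"tx":18,"ty":32,"tz":3,"az":1.75,"fingers":0},
    {"tx":18,"ty":32,"tz":3,"az":1.75,"fingers":0},
    {"tx":18,"ty":32,"tz":3,"az":1.75,"fingers":0},
    {"tx":18,"ty":32,"tz":3,"az":1.75,"fingers":0},
    {"tx":18,"ty":32,"tz":3,"az":1.75,"fingers":0},
    {"tx":18,"ty":32,"tz":3,"az":1.75,"fingers":0},
  ],
)

```text
invalid input
```

```bash
cat >> h.py <<'E'
from scipy.spatial.transform import Rotation as Ro
def st():
    s=r.state(); q=s['ee_rot']; R=Ro.from_quat([q[1],q[2],q[3],q[0]]).as_matrix()
    print('t',round(s['clock'],2),'tcp',s['tcp_pos'].round(4),'yawx',np.degrees(np.arctan2(R[1,0],R[0,0])).round(2),'z',R[:,2].round(4),'F',s['contact_force'].round(2),'M',s['moment'].round(2),'w',round(s['width'],3),'j',s['joint_positions'].round(2))
    return s
E
python3 - <<'E'
from h import *
st(); c=cap('wrist','wrist1'); print(-np.asarray(c['R']).T@c['t'],np.asarray(c['R'])[2])
E
```

```text
t 0.15 tcp [ 0.2367 -0.5779  0.2286] yawx -67.72 z [-6.0e-04  1.3e-03 -1.0e+00] F [-0.34  0.67  0.06] M [-0.02  0.01 -0.05] w 1.002 j [ 1.22  0.69 -0.19  1.57  0.16  0.9  -0.22]
[ 0.31387529 -0.54724396  0.38340859] [-0.29451003 -0.11924747 -0.94817925]
```

View pics/wrist1.png

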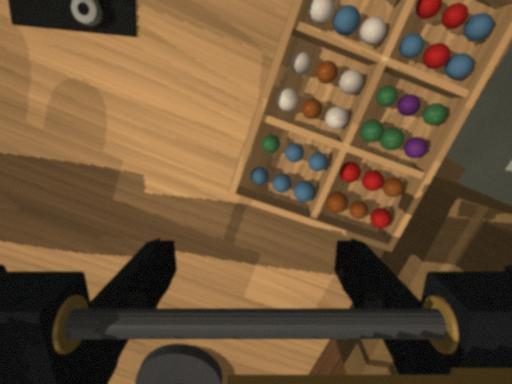

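Call:
play_rows(
  motion=[
    {"ax":0,"ay":0,"az":1.75,"tx":18,"ty":32,"tz":3,"fingers":0},
    {"ax":0,"ay":0,"az":1.75,"tx":18,"ty":32,"tz":3,"fingers":0},
    {"ax":0,"ay":0,"az":1.75,"tx":18,"ty":32,"tz":3,"fingers":0},
    {"ax":0,"ay":0,"az":1.75,"tx":18,"ty":32,"tz":3,"fingers":0},
    {"ax":0,"ay":0,"az":1.75,"tx":18,"ty":32,"tz":3,"fingers":0},
    {"ax":0,"ay":0,"az":1.75,"tx":18,"ty":32,"tz":3,"fingers":0},
    {"ax":0,"ay":0,"az":1.75,"tx":18,"ty":32,"tz":3,"fingers":0},
    {"ax":0,"ay":0,"az":1.75,"tx":18,"ty":32,"tz":3,"fingers":0},
    {"ax":0,"ay":0,"az":1.75,"tx":18,"ty":32,"tz":3,"fingers":0},
    {"ax":0,"ay":0,"az":1.75,"tx":18,"ty":32,"tz":3,"fingers":0},
    {"ax":0,"ay":0,"az":1.75,"tx":18,"ty":32,"tz":3,"fingers":0},
    {"ax":0,"ay":0,"az":1.75,"tx":18,"ty":32,"tz":3,"fingers":0},
    {"ax":0,"ay":0,"az":1.75,"tx":18,"ty":32,"tz":3,"fingers":0},
    {"ax":0,"ay":0,"az":1.75,"tx":18,"ty":32,"tz":3,"fingers":0},
    {"ax":0,"ay":0,"az":1.75,"tx":18,"ty":32,"tz":3,"fingers":0},
    {"ax":0,"ay":0,"az":1.75,"tx":18,"ty":32,"tz":3,"fingers":0},
  ],
)

```text
clock: 1.53
tcp_pos: [0.5254, -0.0647, 0.2774]
ee_rot: [0.0, 0.941, -0.339, -0.0]
contact_force: [1.1, 0.8, -0.6]
width: 1.001
```

Run:
```python
from h import *
st(); c=cap('wrist','wrist1'); print(-np.asarray(c['R']).T@c['t'],np.asarray(c['R'])[2])
```

```text
t 1.53 tcp [ 0.5254 -0.0647  0.2774] yawx -39.63 z [-2.e-04 -2.e-04 -1.e+00] F [ 1.14  0.83 -0.64] M [-0.03 -0.05 -0.  ] w 1.001 j [ 0.24  0.51 -0.33  1.79  0.21  0.88 -0.87]
[ 0.57873835 -0.00145681  0.4321808 ] [-0.20281394 -0.24466269 -0.94815962]
```

View pics/wrist1.png

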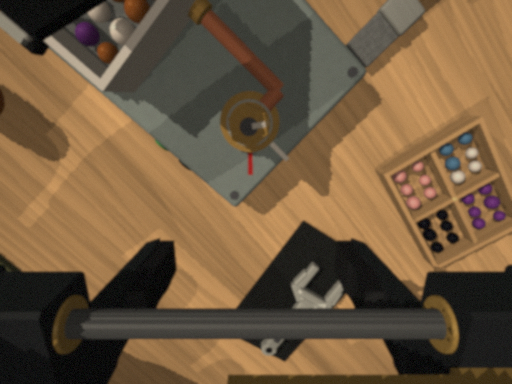

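Run:
```python
from h import *
crop('wrist1',205,75,305,185,7,'b1')
c=load('wrist1'); p=np.load('pol.npy')
def W(p,X):
    a,n=np.cos(p[2]),np.sin(p[2]); return np.array([p[0]+a*X[0]-n*X[1],p[1]+n*X[0]+a*X[1],X[2]])
for X in((-.02,-.125,.116),(-.02,-.125,.05),(.12,-.19,.05),(-.12,-.19,.05)): print(proj(c,W(p,X)), (proj(c,W(p,X))-(204.6,74.6))*7)
```

```text
[247.93529677 125.21013155] [303.34707736 354.27092086]
[249.14786248 120.37555091] [311.83503734 320.42885637]
[370.14730147  70.28655567] [1158.83111027  -30.19411031]
[234.21853928 208.76189601] [207.32977493 939.13327205]
```

View pics/b1.png

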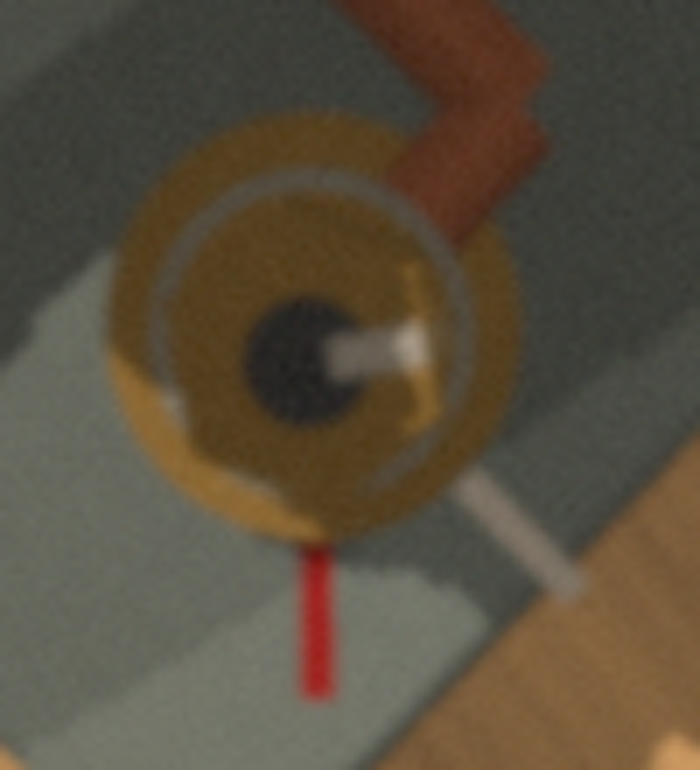

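Run:
```python
from h import *
c=load('wrist1')
g=lambda u,z: ray(c,np.array(u)/7+(204.6,74.6),z)
n=g((305,360),.116); n2=g((313,325),.056); print(n,n2)
for nm,u,z,o in(('mark',(410,345),.116,n),('white',(572,590),.05,n2),('whitein',(465,480),.05,n2),('red',(318,697),.05,n2),('edge1',(410,262),.114,n),('edge2',(436,425),.114,n)):
    q=g(u,z); print(nm,np.degrees(np.arctan2(q[1]-o[1],q[0]-o[0])))
a,b=g((410,265),.112),g((436,425),.112); print('flat normal',np.degrees(np.arctan2(*(a-b)[[1,0]]))-90)
```

```text
[ 0.55476027 -0.01914539  0.116     ] [ 0.55513298 -0.01881675  0.056     ]
mark -31.67894845546464
white -84.98087310904918
whitein -85.13321329654863
red -129.27516481614853
edge1 2.268284173092911
edge2 -66.05039015357069
flat normal -29.56778101409553
```

Call:
play_rows(
  motion=[
    {"ax":0,"ay":0,"az":4.3,"tx":15,"ty":23,"tz":0,"fingers":0},
    {"ax":0,"ay":0,"az":4.3,"tx":14.5,"ty":23,"tz":-15,"fingers":0},
    {"ax":0,"ay":0,"az":0,"tx":0,"ty":0,"tz":-40,"fingers":0},
    {"ax":0,"ay":0,"az":0,"tx":0,"ty":0,"tz":-40,"fingers":0},
    {"ax":0,"ay":0,"az":0,"tx":0,"ty":0,"tz":-40,"fingers":0},
    {"ax":0,"ay":0,"az":0,"tx":0,"ty":0,"tz":-30,"fingers":0},
    {"ax":0,"ay":0,"az":0,"tx":0,"ty":0,"tz":-10,"fingers":0},
    {"ax":0,"ay":0,"az":0,"tx":0,"ty":0,"tz":0,"fingers":0},
  ],
)

```text
clock: 2.25
tcp_pos: [0.5526, -0.0206, 0.1]
ee_rot: [0.001, 0.963, -0.268, -0.002]
contact_force: [0.5, -0.1, 0.0]
width: 1.004
```

Run:
```python
from h import *
st(); c=cap('wrist','wrist2'); crop('wrist2',120,150,400,384,2.5,'b2')
```

```text
t 2.25 tcp [ 0.5526 -0.0206  0.1   ] yawx -31.11 z [-5.2e-03 -4.0e-04 -1.0e+00] F [ 0.54 -0.12  0.02] M [-0.01 -0.05 -0.06] w 1.004 j [ 0.1   0.8  -0.26  1.88  0.38  0.51 -0.95]
```

View pics/b2.png

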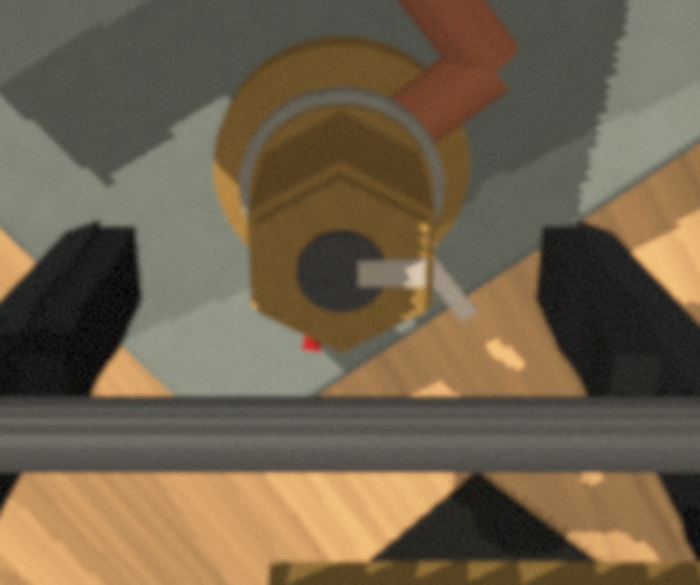

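Call:
play_rows(
  motion=[
    {"ax":0,"ay":0,"az":0,"tx":2,"ty":1.5,"tz":0,"fingers":0},
    {"ax":0,"ay":0,"az":0,"tx":0,"ty":0,"tz":0,"fingers":255},
    {"ax":0,"ay":0,"az":0,"tx":0,"ty":0,"tz":0,"fingers":255},
    {"ax":0,"ay":0,"az":0,"tx":0,"ty":0,"tz":0,"fingers":255},
    {"ax":0,"ay":0,"az":0,"tx":0,"ty":0,"tz":0,"fingers":255},
    {"ax":0,"ay":0,"az":0,"tx":0,"ty":0,"tz":0,"fingers":255},
    {"ax":0,"ay":0,"az":0,"tx":0,"ty":0,"tz":0,"fingers":255},
  ],
)

```text
clock: 2.88
tcp_pos: [0.5565, -0.0189, 0.1025]
ee_rot: [-0.0, 0.963, -0.268, 0.0]
contact_force: [0.8, 0.6, 0.3]
width: 0.572
```

Run:
```python
from h import *
st()
```

```text
t 2.88 tcp [ 0.5565 -0.0189  0.1025] yawx -31.13 z [ 4.e-04 -1.e-04 -1.e+00] F [0.84 0.58 0.27] M [-0.04 -0.01 -0.04] w 0.572 j [ 0.1   0.79 -0.26  1.88  0.37  0.52 -0.95]
```

Call:
play_rows(
  motion=[
    {"ax":0,"ay":0,"az":0,"tx":0,"ty":0,"tz":0,"fingers":255},
    {"ax":0,"ay":0,"az":0,"tx":0,"ty":0,"tz":0,"fingers":255},
    {"ax":0,"ay":0,"az":0,"tx":0,"ty":0,"tz":0,"fingers":255},
  ],
)

```text
clock: 3.13
tcp_pos: [0.5551, -0.0181, 0.1026]
ee_rot: [0.0, 0.963, -0.268, -0.001]
contact_force: [-3.4, 2.3, 6.5]
width: 0.395
```

Run:
```python
from h import *
st()
```

```text
t 3.13 tcp [ 0.5551 -0.0181  0.1026] yawx -31.07 z [-2.5e-03  3.0e-04 -1.0e+00] F [-3.4   2.26  6.54] M [0.27 0.84 0.04] w 0.395 j [ 0.1   0.79 -0.26  1.88  0.37  0.52 -0.95]
```

Call:
play_rows(
  motion=[
    {"ax":0,"ay":0,"az":0,"tx":0,"ty":0,"tz":0,"fingers":255},
    {"ax":0,"ay":0,"az":-5,"tx":0,"ty":0,"tz":0,"fingers":255},
    {"ax":0,"ay":0,"az":-5,"tx":0,"ty":0,"tz":0,"fingers":255},
    {"ax":0,"ay":0,"az":-5,"tx":0,"ty":0,"tz":0,"fingers":255},
    {"ax":0,"ay":0,"az":-5,"tx":0,"ty":0,"tz":0,"fingers":255},
    {"ax":0,"ay":0,"az":-5,"tx":0,"ty":0,"tz":0,"fingers":255},
    {"ax":0,"ay":0,"az":-5,"tx":0,"ty":0,"tz":0,"fingers":255},
    {"ax":0,"ay":0,"az":-5,"tx":0,"ty":0,"tz":0,"fingers":255},
    {"ax":0,"ay":0,"az":-5,"tx":0,"ty":0,"tz":0,"fingers":255},
    {"ax":0,"ay":0,"az":-5,"tx":0,"ty":0,"tz":0,"fingers":255},
    {"ax":0,"ay":0,"az":0,"tx":0,"ty":0,"tz":0,"fingers":255},
  ],
)

```text
clock: 4.05
tcp_pos: [0.5555, -0.0187, 0.1026]
ee_rot: [0.001, 0.786, -0.618, -0.001]
contact_force: [-3.0, 0.4, 5.7]
width: 0.399
```

Run:
```python
from h import *
st(); c=cap('wrist','wrist3'); crop('wrist3',120,150,400,384,2.5,'b3')
```

```text
t 4.05 tcp [ 0.5555 -0.0187  0.1026] yawx -76.31 z [-1.7e-03 -4.0e-04 -1.0e+00] F [-3.01  0.37  5.73] M [ 0.17  0.62 -0.08] w 0.399 j [-0.02  0.78 -0.05  1.88  0.08  0.48 -1.46]
```

View pics/b3.png

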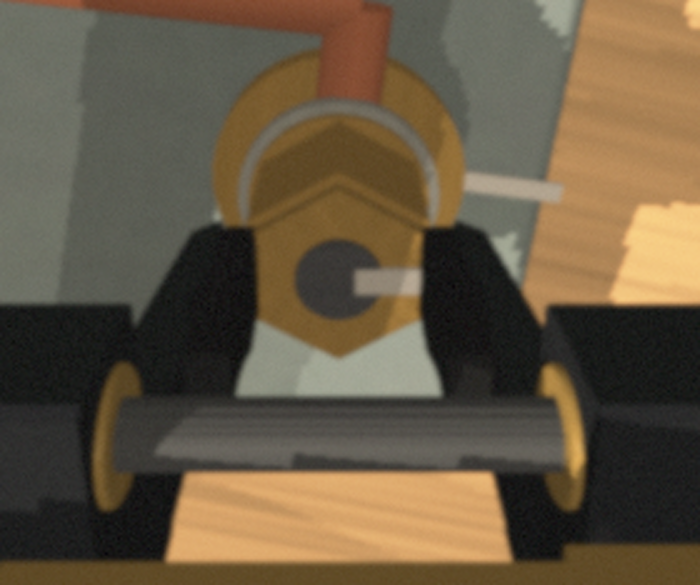

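Call:
play_rows(
  motion=[
    {"ax":0,"ay":0,"az":-4,"tx":0,"ty":0,"tz":0,"fingers":255},
    {"ax":0,"ay":0,"az":-3,"tx":0,"ty":0,"tz":0,"fingers":255},
    {"ax":0,"ay":0,"az":0,"tx":0,"ty":0,"tz":0,"fingers":255},
  ],
)

```text
clock: 4.35
tcp_pos: [0.5555, -0.0188, 0.1026]
ee_rot: [0.001, 0.748, -0.664, -0.001]
contact_force: [-1.7, 0.4, 5.9]
width: 0.396
```

Run:
```python
from h import *
st()
```

```text
t 4.35 tcp [ 0.5555 -0.0188  0.1026] yawx -83.24 z [-1.7e-03 -4.0e-04 -1.0e+00] F [-1.66  0.43  5.85] M [ 0.11  0.61 -0.04] w 0.396 j [-0.03  0.78 -0.02  1.89  0.04  0.47 -1.54]
```

Call:
play_rows(
  motion=[
    {"ax":0,"ay":0,"az":-2,"tx":0,"ty":0,"tz":0,"fingers":255},
    {"ax":0,"ay":0,"az":0,"tx":0,"ty":0,"tz":0,"fingers":255},
  ],
)

```text
clock: 4.52
tcp_pos: [0.5556, -0.0188, 0.1026]
ee_rot: [0.001, 0.736, -0.676, -0.0]
contact_force: [-2.2, -0.3, 5.7]
width: 0.399
```

Run:
```python
from h import *
st(); c=cap('wrist','wrist4'); crop('wrist4',120,150,400,384,2.5,'b4')
```

```text
t 4.52 tcp [ 0.5556 -0.0188  0.1026] yawx -85.13 z [-1.6e-03 -4.0e-04 -1.0e+00] F [-2.16 -0.33  5.67] M [0.05 0.66 0.15] w 0.399 j [-0.04  0.78 -0.02  1.89  0.03  0.47 -1.56]
```

View pics/b4.png

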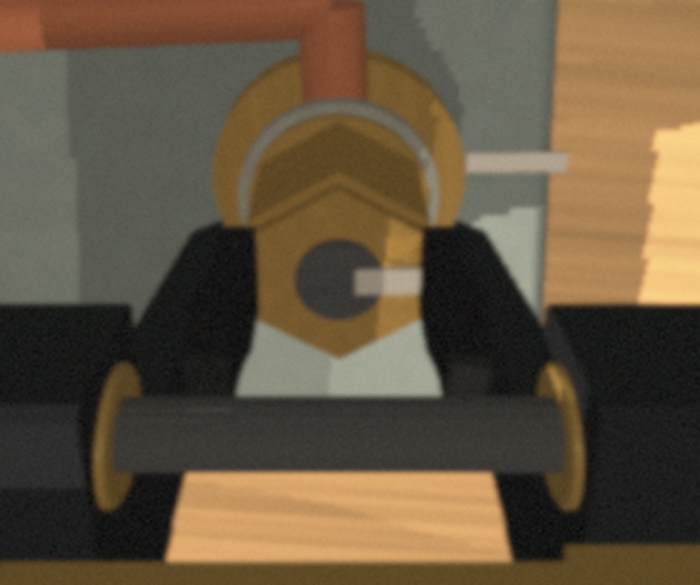

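Call:
play_rows(
  motion=[
    {"ax":0,"ay":0,"az":-2,"tx":0,"ty":0,"tz":0,"fingers":255},
    {"ax":0,"ay":0,"az":0,"tx":0,"ty":0,"tz":0,"fingers":255},
  ],
)

```text
clock: 4.73
tcp_pos: [0.5556, -0.0189, 0.1026]
ee_rot: [0.001, 0.725, -0.689, -0.0]
contact_force: [-3.3, -0.4, 6.1]
width: 0.398
```

Run:
```python
from h import *
st()
```

```text
t 4.73 tcp [ 0.5556 -0.0189  0.1026] yawx -87.06 z [-1.5e-03 -6.0e-04 -1.0e+00] F [-3.33 -0.4   6.14] M [0.01 0.57 0.49] w 0.398 j [-0.04  0.78 -0.01  1.89  0.01  0.47 -1.58]
```

Call:
play_rows(
  motion=[
    {"ax":0,"ay":0,"az":0,"tx":0,"ty":0,"tz":0,"fingers":0},
    {"ax":0,"ay":0,"az":0,"tx":0,"ty":0,"tz":0,"fingers":0},
    {"ax":0,"ay":0,"az":0,"tx":0,"ty":0,"tz":0,"fingers":0},
    {"ax":0,"ay":0,"az":0,"tx":0,"ty":0,"tz":0,"fingers":0},
    {"ax":0,"ay":0,"az":0,"tx":0,"ty":0,"tz":15,"fingers":0},
    {"ax":0,"ay":0,"az":0,"tx":0,"ty":0,"tz":35,"fingers":0},
    {"ax":0,"ay":0,"az":0,"tx":0,"ty":0,"tz":40,"fingers":0},
    {"ax":0,"ay":0,"az":0,"tx":0,"ty":0,"tz":40,"fingers":0},
    {"ax":0,"ay":0,"az":1.6,"tx":-17,"ty":-33,"tz":0,"fingers":0},
    {"ax":0,"ay":0,"az":1.6,"tx":-17,"ty":-33,"tz":0,"fingers":0},
    {"ax":0,"ay":0,"az":0,"tx":0,"ty":0,"tz":0,"fingers":0},
  ],
)

```text
clock: 5.65
tcp_pos: [0.5186, -0.0934, 0.2329]
ee_rot: [0.003, 0.74, -0.672, 0.001]
contact_force: [-0.6, -0.7, -0.8]
width: 1.002
```

Run:
```python
from h import *
st(); c=cap('wrist','wrist5'); t=cap('top','top5'); crop('top5',110,150,260,255,5,'b5'); print(proj(c,(.5553,-.0189,.116)))
```

```text
t 5.65 tcp [ 0.5186 -0.0934  0.2329] yawx -84.47 z [-0.0027 -0.0059 -1.    ] F [-0.58 -0.75 -0.85] M [ 0.01  0.11 -0.09] w 1.002 j [ 0.1   0.55 -0.02  1.86  0.03  0.73 -1.41]
[175.45975573 142.36078271]
```

View pics/wrist5.png

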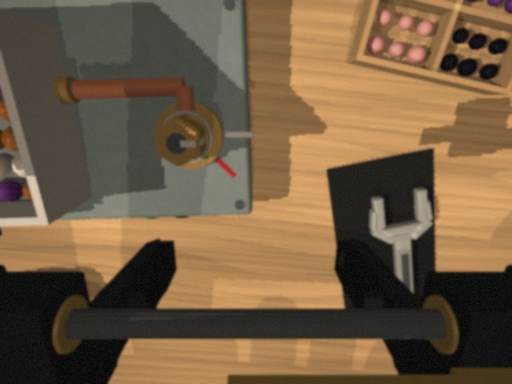

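View pics/b5.png

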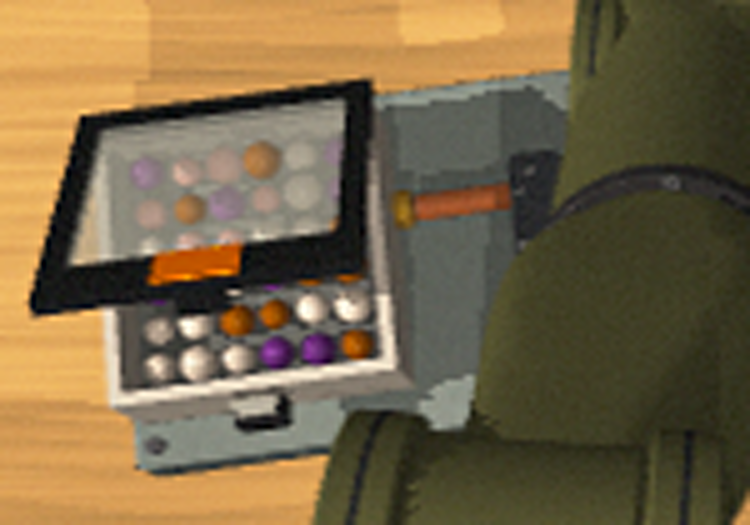

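Run:
```python
from h import *
crop('wrist5',145,90,265,190,6,'b6')
```

```text
(no output)
```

View pics/b6.png

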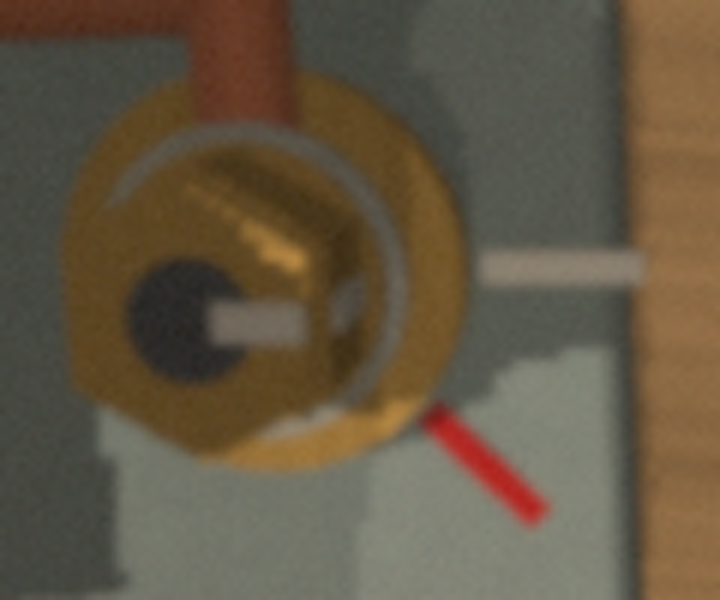

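Call:
play_rows(
  motion=[
    {"ax":0,"ay":0,"az":1.6,"tx":-17,"ty":-33,"tz":0,"fingers":0},
    {"ax":0,"ay":0,"az":1.6,"tx":-17,"ty":-33,"tz":0,"fingers":0},
    {"ax":0,"ay":0,"az":1.6,"tx":-17,"ty":-33,"tz":0,"fingers":0},
    {"ax":0,"ay":0,"az":1.6,"tx":-17,"ty":-33,"tz":0,"fingers":0},
    {"ax":0,"ay":0,"az":1.6,"tx":-17,"ty":-33,"tz":0,"fingers":0},
    {"ax":0,"ay":0,"az":1.6,"tx":-17,"ty":-33,"tz":0,"fingers":0},
    {"ax":0,"ay":0,"az":1.6,"tx":-17,"ty":-33,"tz":0,"fingers":0},
    {"ax":0,"ay":0,"az":0,"tx":0,"ty":0,"tz":0,"fingers":0},
    {"ax":0,"ay":0,"az":0,"tx":0,"ty":0,"tz":0,"fingers":0},
  ],
)

```text
clock: 6.5
tcp_pos: [0.403, -0.3172, 0.2318]
ee_rot: [-0.0, 0.804, -0.595, -0.0]
contact_force: [0.4, 0.5, -0.2]
width: 1.002
```

Run:
```python
from h import *
st(); c=cap('wrist','wrist6')
```

```text
t 6.5 tcp [ 0.403  -0.3172  0.2318] yawx -72.97 z [-1.e-04  1.e-04 -1.e+00] F [ 0.43  0.49 -0.2 ] M [0.02 0.03 0.04] w 1.002 j [ 0.66  0.54 -0.12  1.9   0.1   0.71 -0.8 ]
```

View pics/wrist6.png

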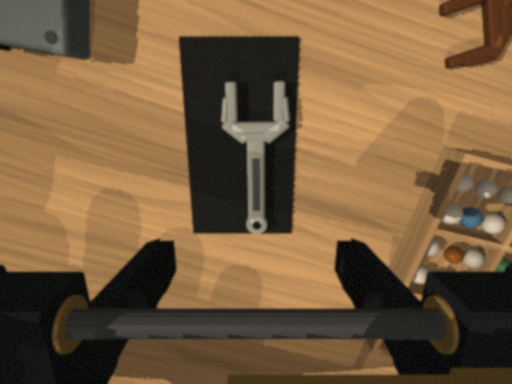

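Hand-tight is confirmed: the mark is parallel to the white line. The steel wrench on the mat is the one meant: tips at (230,84) and (280,84), ring at (257,226). The brown one at (485,40) is left alone.

Run:
```python
from h import *
c=load('wrist6'); crop('wrist6',170,30,310,240,3.5,'b7')
T1,T2,A=[ray(c,u,.018) for u in((230,84),(280,84),(257,226))]
M=(T1+T2)/2; d=(M-A)[:2]; L=np.linalg.norm(d); u=d/L; print(T1,T2,A,'yaw',np.degrees(np.arctan2(u[1],u[0])),L)
print('grip from tip',M[:2]-u*.105,'from ring(-163)',A[:2]+u*.078)
cs=[ray(c,q,.004) for q in((181,38),(300,38),(293,233),(194,233))]; print(np.round(cs,3),np.mean(cs,0)); 
cen=np.mean(cs,0)
```

```text
[ 0.48724544 -0.26175413  0.018     ] [ 0.50417589 -0.31694699  0.018     ] [ 0.32557015 -0.344344    0.018     ] yaw 17.912061595194135 0.17880736536985783
grip from tip [ 0.39580005 -0.32164403] from ring(-163) [ 0.39978947 -0.32035456]
[[ 0.519 -0.194  0.004]
 [ 0.559 -0.324  0.004]
 [ 0.324 -0.398  0.004]
 [ 0.283 -0.265  0.004]] [ 0.42114752 -0.29505713  0.004     ]
```

View pics/b7.png

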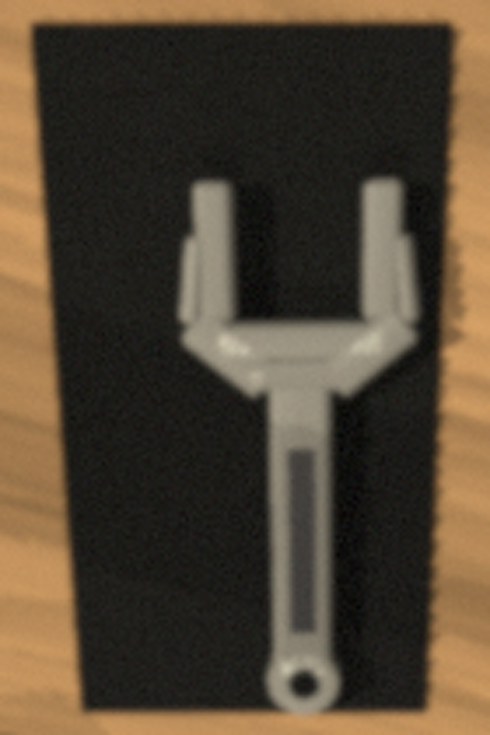

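Run:
```python
from h import *
c=load('wrist6')
g=lambda a,b: ray(c,(a/3.5+169.6,b/3.5+29.6),.018)
T=(g(212,180)+g(382,180))/2; B=g(299,322); E=g(303,712); H=g(299,420); 
u=(B-E)[:2]; print('len',np.linalg.norm((T-E)[:2]),np.linalg.norm((T-B)[:2]))
u/=np.linalg.norm(u); print('yaw',np.degrees(np.arctan2(u[1],u[0])))
for P,x in((T,.02),(B,-.026),(E,-.175)): print('origin',P[:2]-u*x,'grip',P[:2]-u*(x+.085))
```

```text
len 0.19239364701019382 0.04543827352854104
yaw 17.655983064728456
origin [ 0.47953173 -0.29387999] grip [ 0.39853567 -0.31966058]
origin [ 0.48012167 -0.29388023] grip [ 0.39912561 -0.31966082]
origin [ 0.48206973 -0.29326017] grip [ 0.40107367 -0.31904077]
```

Call:
play_rows(
  motion=[
    {"ax":0,"ay":0,"az":0.5,"tx":-3.8,"ty":-2.4,"tz":-30,"fingers":0},
    {"ax":0,"ay":0,"az":0,"tx":0,"ty":0,"tz":-40,"fingers":0},
    {"ax":0,"ay":0,"az":0,"tx":0,"ty":0,"tz":-40,"fingers":0},
    {"ax":0,"ay":0,"az":0,"tx":0,"ty":0,"tz":-40,"fingers":0},
    {"ax":0,"ay":0,"az":0,"tx":0,"ty":0,"tz":-35,"fingers":0},
    {"ax":0,"ay":0,"az":0,"tx":0,"ty":0,"tz":-15,"fingers":0},
    {"ax":0,"ay":0,"az":0,"tx":0,"ty":0,"tz":-6,"fingers":0},
    {"ax":0,"ay":0,"az":0,"tx":0,"ty":0,"tz":0,"fingers":0},
    {"ax":0,"ay":0,"az":0,"tx":0,"ty":0,"tz":0,"fingers":0},
  ],
)

```text
clock: 7.3
tcp_pos: [0.4012, -0.3172, 0.0268]
ee_rot: [-0.0, 0.809, -0.588, 0.001]
contact_force: [0.2, 0.8, 0.7]
width: 1.0
```

Run:
```python
from h import *
st(); c=cap('wrist','wrist7')
```

```text
t 7.3 tcp [ 0.4012 -0.3172  0.0268] yawx -72.09 z [ 1.3e-03  1.0e-04 -1.0e+00] F [0.24 0.75 0.71] M [-0.02  0.02 -0.01] w 1.0 j [ 0.61  0.89 -0.05  2.04  0.17  0.21 -0.85]
```

View pics/wrist7.png

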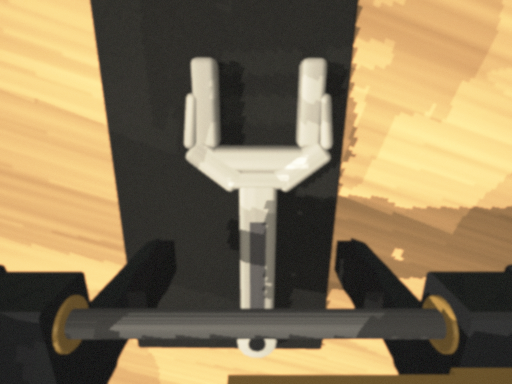

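Call:
play_rows(
  motion=[
    {"ax":0,"ay":0,"az":0,"tx":-1,"ty":-1,"tz":-4,"fingers":60},
    {"ax":0,"ay":0,"az":0,"tx":0,"ty":0,"tz":0,"fingers":255},
    {"ax":0,"ay":0,"az":0,"tx":0,"ty":0,"tz":0,"fingers":255},
    {"ax":0,"ay":0,"az":0,"tx":0,"ty":0,"tz":0,"fingers":255},
    {"ax":0,"ay":0,"az":0,"tx":0,"ty":0,"tz":0,"fingers":255},
    {"ax":0,"ay":0,"az":0,"tx":0,"ty":0,"tz":0,"fingers":255},
    {"ax":0,"ay":0,"az":0,"tx":0,"ty":0,"tz":0,"fingers":255},
    {"ax":0,"ay":0,"az":0,"tx":0,"ty":0,"tz":0,"fingers":255},
    {"ax":0,"ay":0,"az":0,"tx":0,"ty":0,"tz":0,"fingers":255},
    {"ax":0,"ay":0,"az":0,"tx":0,"ty":0,"tz":0,"fingers":255},
    {"ax":0,"ay":0,"az":0,"tx":0,"ty":0,"tz":0,"fingers":255},
    {"ax":0,"ay":0,"az":0,"tx":0,"ty":0,"tz":0,"fingers":255},
    {"ax":0,"ay":0,"az":0,"tx":0,"ty":0,"tz":0,"fingers":255},
  ],
)

```text
clock: 8.43
tcp_pos: [0.3986, -0.3192, 0.0222]
ee_rot: [0.0, 0.808, -0.589, -0.0]
contact_force: [-0.4, -0.2, 0.3]
width: 0.046
```

Run:
```python
from h import *
st()
```

```text
t 8.43 tcp [ 0.3986 -0.3192  0.0222] yawx -72.22 z [-1.e-04 -0.e+00 -1.e+00] F [-0.38 -0.22  0.28] M [0.04 0.04 0.01] w 0.046 j [ 0.61  0.9  -0.04  2.04  0.17  0.2  -0.85]
```

Run:
```python
from h import *
c=cap('wrist','wrist8')
```

```text
(no output)
```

View pics/wrist8.png

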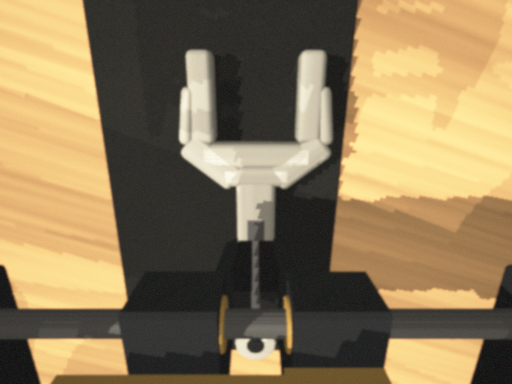

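Run:
```python
from h import *
c=cap('scene','scene8'); u=proj(c,(.4,-.32,.02)); print(u); x,y=int(u[0]),int(u[1])
crop('scene8',x-60,y-55,x+60,y+35,6,'b8'); crop('wrist8',150,180,360,370,3.5,'b9')
```

```text
[178.24754839 220.59391143]
```

View pics/b8.png

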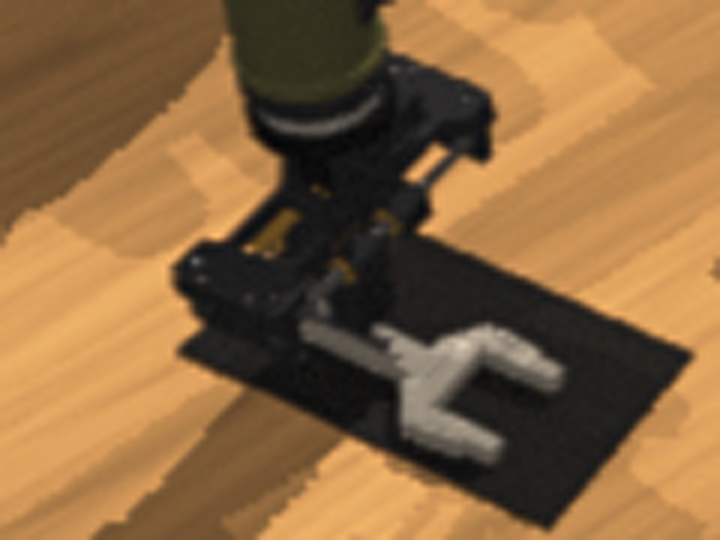

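View pics/b9.png

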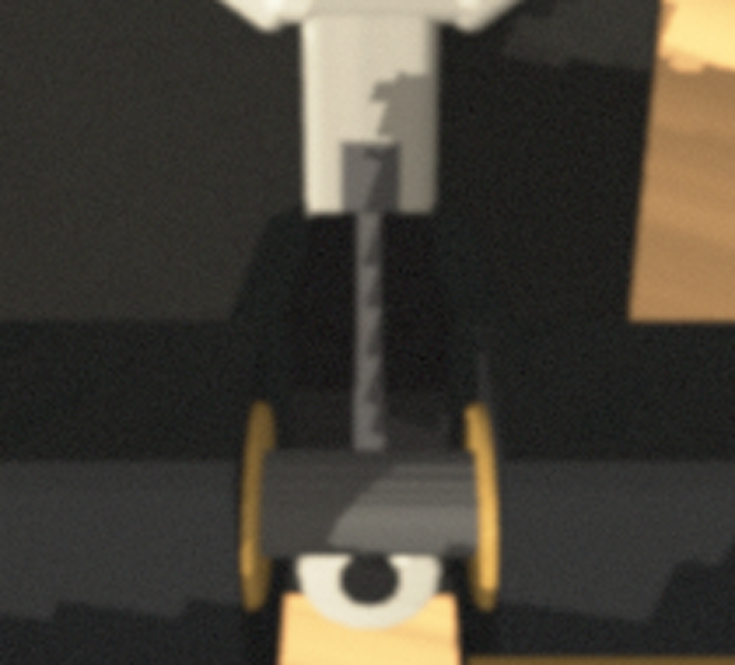

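Run:
```python
from h import *
c=load('wrist8'); P=np.array([.3986,-.3192,.0222]); a=np.radians(-72.2); x=np.array([np.cos(a),np.sin(a),0]); y=np.array([np.sin(a),-np.cos(a),0])
for h in (-.02,-.01,0,.01,.017):
    for yy in(-.009,.009): print(h,yy,proj(c,P+yy*y+np.array([0,0,-h])).round(1), proj(c,P+yy*y+.008*x+np.array([0,0,-h])).round(1))
c=load('wrist2');P=np.array([.5526,-.0206,.1]);a=np.radians(-31.1); x=np.array([np.cos(a),np.sin(a),0]); y=np.array([np.sin(a),-np.cos(a),0])
for h in (-.02,-.01,0,.01,.017): print(h,[proj(c,P-.009*y+s*.044*x+np.array([0,0,-h])).round(1) for s in(-1,1)])
```

```text
-0.02 -0.009 [253.7 250.9] [269.5 250.9]
-0.02 0.009 [253.7 281.4] [268.9 281.4]
-0.01 -0.009 [253.7 241.8] [268.6 241.8]
-0.01 0.009 [253.8 270.9] [268.2 270.9]
0 -0.009 [253.8 233.7] [267.9 233.7]
0 0.009 [253.9 261.5] [267.4 261.5]
0.01 -0.009 [253.9 226.5] [267.2 226.5]
0.01 0.009 [253.9 253.1] [266.8 253.1]
0.017 -0.009 [253.9 221.8] [266.8 221.8]
0.017 0.009 [254.  247.6] [266.4 247.6]
-0.02 [array([166.7, 250. ]), array([340.6, 250.4])]
-0.01 [array([172. , 240.9]), array([335.7, 241.3])]
0 [array([176.7, 232.8]), array([331.3, 233.1])]
0.01 [array([180.9, 225.6]), array([327.3, 225.9])]
0.017 [array([183.6, 221. ]), array([324.8, 221.2])]
```

The fingertips appear about 10 mm behind the reported TCP, not 17 mm ahead. The row-241 tips, the 35 mm nut grip width and the empty close over the handle all agree on this. I'll open and go lower, watching the force.

Call:
play_rows(
  motion=[
    {"ax":0,"ay":0,"az":0,"tx":0,"ty":0,"tz":0,"fingers":60},
    {"ax":0,"ay":0,"az":0,"tx":0,"ty":0,"tz":0,"fingers":60},
    {"ax":0,"ay":0,"az":0,"tx":0,"ty":0,"tz":0,"fingers":60},
    {"ax":0,"ay":0,"az":0,"tx":0,"ty":0,"tz":0,"fingers":60},
    {"ax":0,"ay":0,"az":0,"tx":0,"ty":0,"tz":0,"fingers":60},
    {"ax":0,"ay":0,"az":0,"tx":0,"ty":0,"tz":0,"fingers":60},
    {"ax":0,"ay":0,"az":0,"tx":0,"ty":0,"tz":-8,"fingers":60},
    {"ax":0,"ay":0,"az":0,"tx":0,"ty":0,"tz":-6,"fingers":60},
    {"ax":0,"ay":0,"az":0,"tx":0,"ty":0,"tz":0,"fingers":60},
    {"ax":0,"ay":0,"az":0,"tx":0,"ty":0,"tz":0,"fingers":60},
  ],
)

```text
clock: 9.37
tcp_pos: [0.3982, -0.3189, 0.0075]
ee_rot: [0.0, 0.808, -0.589, -0.001]
contact_force: [-0.0, -0.2, -0.5]
width: 0.734
```

Run:
```python
from h import *
st();c=cap('scene','scene9'); u=proj(c,(.4,-.32,.02)); x,y=int(u[0]),int(u[1])
crop('scene9',x-60,y-55,x+60,y+35,6,'c8'); cap('wrist','wrist9');crop('wrist9',110,180,400,370,2.5,'c9')
```

```text
t 9.37 tcp [ 0.3982 -0.3189  0.0075] yawx -72.21 z [-1.1e-03  7.0e-04 -1.0e+00] F [-0.03 -0.19 -0.5 ] M [0.02 0.02 0.05] w 0.734 j [ 0.61  0.93 -0.04  2.04  0.17  0.17 -0.85]
```

View pics/c8.png

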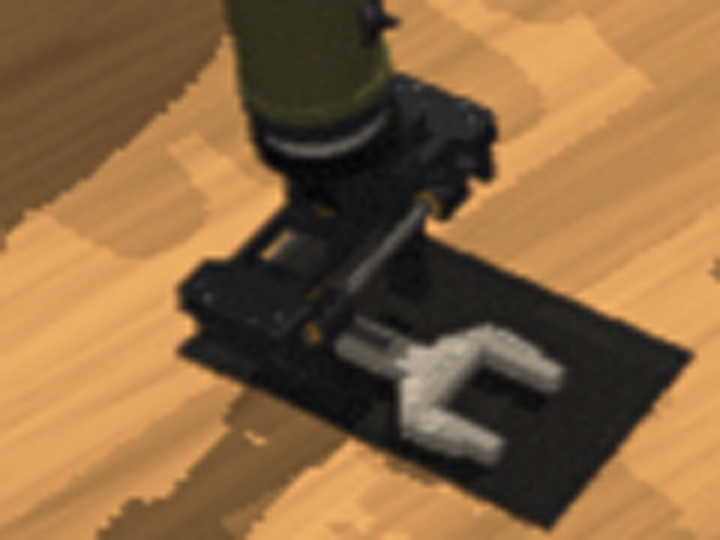

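View pics/c9.png

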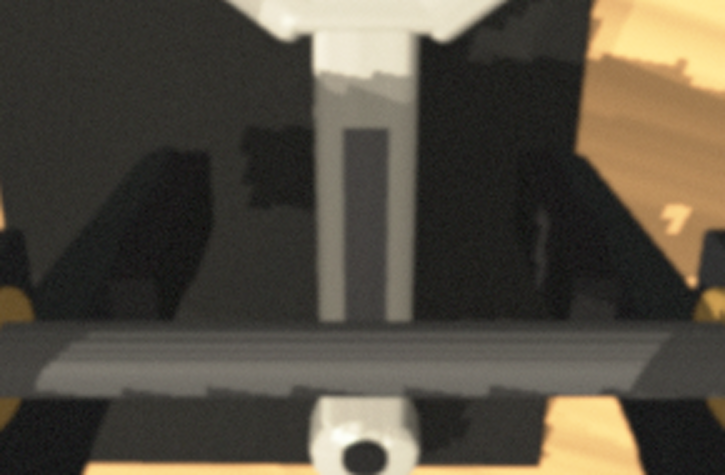

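Call:
play_rows(
  motion=[
    {"ax":0,"ay":0,"az":0,"tx":0,"ty":0,"tz":-5,"fingers":60},
    {"ax":0,"ay":0,"az":0,"tx":0,"ty":0,"tz":-4,"fingers":60},
    {"ax":0,"ay":0,"az":0,"tx":0,"ty":0,"tz":0,"fingers":60},
    {"ax":0,"ay":0,"az":0,"tx":0,"ty":0,"tz":0,"fingers":60},
  ],
)

```text
clock: 9.8
tcp_pos: [0.3984, -0.3191, -0.0011]
ee_rot: [0.0, 0.808, -0.589, -0.0]
contact_force: [0.9, -0.8, 0.0]
width: 0.764
```

Run:
```python
from h import *
st()
```

```text
t 9.8 tcp [ 0.3984 -0.3191 -0.0011] yawx -72.22 z [-5.e-04  3.e-04 -1.e+00] F [ 0.89 -0.75  0.05] M [ 0.05 -0.03 -0.  ] w 0.764 j [ 0.6   0.95 -0.03  2.04  0.18  0.15 -0.85]
```

Call:
play_rows(
  motion=[
    {"ax":0,"ay":0,"az":0,"tx":0,"ty":0,"tz":0,"fingers":255},
    {"ax":0,"ay":0,"az":0,"tx":0,"ty":0,"tz":0,"fingers":255},
    {"ax":0,"ay":0,"az":0,"tx":0,"ty":0,"tz":0,"fingers":255},
    {"ax":0,"ay":0,"az":0,"tx":0,"ty":0,"tz":0,"fingers":255},
    {"ax":0,"ay":0,"az":0,"tx":0,"ty":0,"tz":0,"fingers":255},
    {"ax":0,"ay":0,"az":0,"tx":0,"ty":0,"tz":0,"fingers":255},
    {"ax":0,"ay":0,"az":0,"tx":0,"ty":0,"tz":0,"fingers":255},
    {"ax":0,"ay":0,"az":0,"tx":0,"ty":0,"tz":0,"fingers":255},
    {"ax":0,"ay":0,"az":0,"tx":0,"ty":0,"tz":0,"fingers":255},
    {"ax":0,"ay":0,"az":0,"tx":0,"ty":0,"tz":0,"fingers":255},
  ],
)

```text
clock: 10.63
tcp_pos: [0.3987, -0.3193, -0.0007]
ee_rot: [0.0, 0.808, -0.589, 0.0]
contact_force: [0.5, -0.2, 0.0]
width: 0.243
```

Run:
```python
from h import *
st()
```

```text
t 10.63 tcp [ 0.3987 -0.3193 -0.0007] yawx -72.22 z [ 1.e-04 -2.e-04 -1.e+00] F [ 0.49 -0.19  0.01] M [ 0.    0.04 -0.04] w 0.243 j [ 0.6   0.95 -0.03  2.04  0.18  0.15 -0.85]
```

Call:
play_rows(
  motion=[
    {"ax":0,"ay":0,"az":0,"tx":0,"ty":0,"tz":10,"fingers":255},
    {"ax":0,"ay":0,"az":0,"tx":0,"ty":0,"tz":30,"fingers":255},
    {"ax":0,"ay":0,"az":0,"tx":0,"ty":0,"tz":35,"fingers":255},
    {"ax":0,"ay":0,"az":0,"tx":0,"ty":0,"tz":35,"fingers":255},
    {"ax":0,"ay":0,"az":0,"tx":0,"ty":0,"tz":35,"fingers":255},
    {"ax":0,"ay":0,"az":5.9,"tx":15,"ty":28,"tz":5,"fingers":255},
    {"ax":0,"ay":0,"az":5.9,"tx":15,"ty":28,"tz":5,"fingers":255},
    {"ax":0,"ay":0,"az":5.9,"tx":15,"ty":28,"tz":0,"fingers":255},
    {"ax":0,"ay":0,"az":5.9,"tx":15,"ty":28,"tz":0,"fingers":255},
    {"ax":0,"ay":0,"az":5.9,"tx":15,"ty":28,"tz":0,"fingers":255},
    {"ax":0,"ay":0,"az":5.9,"tx":15,"ty":28,"tz":0,"fingers":255},
    {"ax":0,"ay":0,"az":5.9,"tx":15,"ty":28,"tz":0,"fingers":255},
    {"ax":0,"ay":0,"az":5.9,"tx":15,"ty":28,"tz":0,"fingers":255},
    {"ax":0,"ay":0,"az":0,"tx":0,"ty":0,"tz":0,"fingers":255},
    {"ax":0,"ay":0,"az":0,"tx":0,"ty":0,"tz":0,"fingers":255},
  ],
)

```text
clock: 11.88
tcp_pos: [0.519, -0.0928, 0.1546]
ee_rot: [-0.001, 0.977, -0.215, -0.0]
contact_force: [0.7, -0.6, -2.7]
width: 0.245
```

Run:
```python
from h import *
st(); cap('wrist','wrist10')
c=cap('scene','scene10'); u=proj(c,(.52,-.06,.15)); x,y=int(u[0]),int(u[1])
crop('scene10',x-80,y-60,x+60,y+50,5,'d8')
```

```text
t 11.88 tcp [ 0.519  -0.0928  0.1546] yawx -24.78 z [ 2.0e-04  1.1e-03 -1.0e+00] F [ 0.68 -0.64 -2.71] M [-0.12  0.03  0.08] w 0.245 j [ 0.26  0.68 -0.28  1.93  0.33  0.57 -0.67]
```

View pics/wrist10.png

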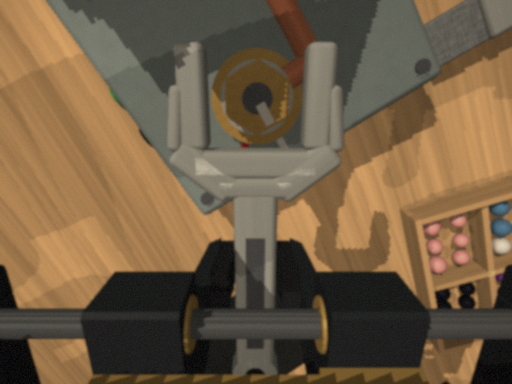

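View pics/d8.png

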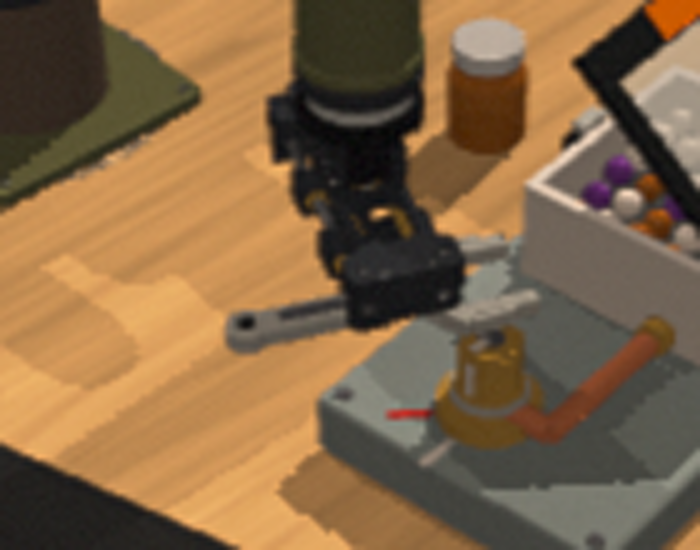

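Run:
```python
from h import *
crop('wrist10',155,30,355,210,3.7,'e1')
c=load('wrist10'); P=np.array([.519,-.0928,.1546])
n=ray(c,(258,97),.116); zt=.1733
L=ray(c,(189,43),zt); Rr=ray(c,(322,42),zt); B=ray(c,(256,150),zt)
print('nut',n,'prong tips',L,Rr,'sep',np.linalg.norm(L-Rr),'back',B)
d=(Rr-L)[:2]; u=np.array([-d[1],d[0]])/np.linalg.norm(d); print('yaw',np.degrees(np.arctan2(u[1],u[0])))
M=((L+Rr)/2)[:2]; print('origin by tip',M-.02*u,'back',B[:2]+.026*u, 'tcp-pred',P[:2]+.085*np.array([np.cos(np.radians(65.2)),np.sin(np.radians(65.2))]))
```

```text
nut [ 0.55568726 -0.01911462  0.116     ] prong tips [0.53828856 0.01204108 0.1733    ] [ 0.58791956 -0.01045764  0.1733    ] sep 0.05449245994346053 back [ 0.54485745 -0.03938939  0.1733    ]
yaw 65.61427392693706
origin by tip [ 0.55484651 -0.01742401] back [ 0.55559227 -0.01570894] tcp-pred [ 0.55465343 -0.01563891]
```

View pics/e1.png

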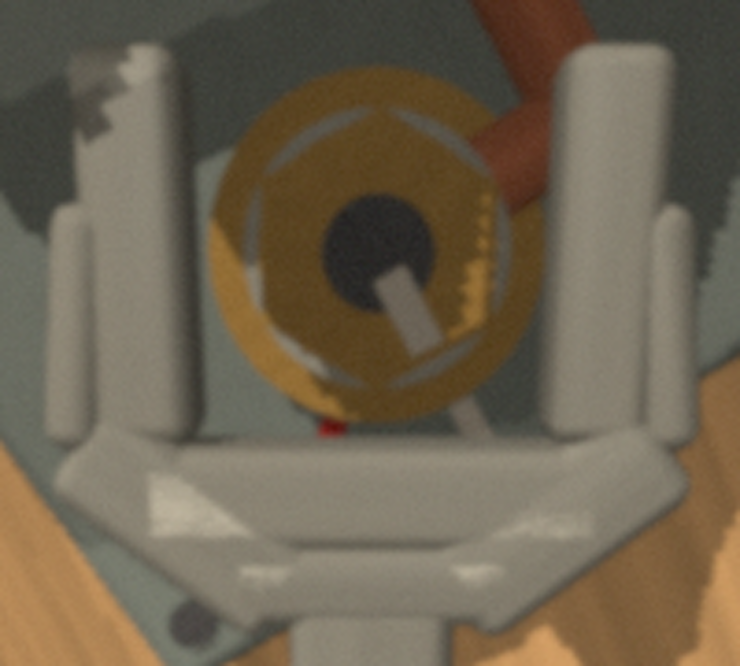

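Call:
play_rows(
  motion=[
    {"ax":0,"ay":0,"az":0,"tx":0.6,"ty":-2.7,"tz":-15,"fingers":255},
    {"ax":0,"ay":0,"az":0,"tx":0,"ty":0,"tz":-15,"fingers":255},
    {"ax":0,"ay":0,"az":0,"tx":0,"ty":0,"tz":0,"fingers":255},
    {"ax":0,"ay":0,"az":0,"tx":0,"ty":0,"tz":0,"fingers":255},
    {"ax":0,"ay":0,"az":0,"tx":0,"ty":0,"tz":0,"fingers":255},
  ],
)

```text
clock: 12.4
tcp_pos: [0.5191, -0.0988, 0.1248]
ee_rot: [0.0, 0.976, -0.217, 0.0]
contact_force: [0.9, 0.0, -3.9]
width: 0.239
```

Run:
```python
from h import *
s=st(); cap('wrist','wrist11'); crop('wrist11',135,20,375,210,3.2,'e2')
```

```text
t 12.4 tcp [ 0.5191 -0.0988  0.1248] yawx -25.11 z [ 1.e-04 -6.e-04 -1.e+00] F [ 0.89  0.02 -3.87] M [-0.05 -0.01  0.01] w 0.239 j [ 0.25  0.73 -0.25  1.95  0.35  0.5  -0.69]
```

View pics/e2.png

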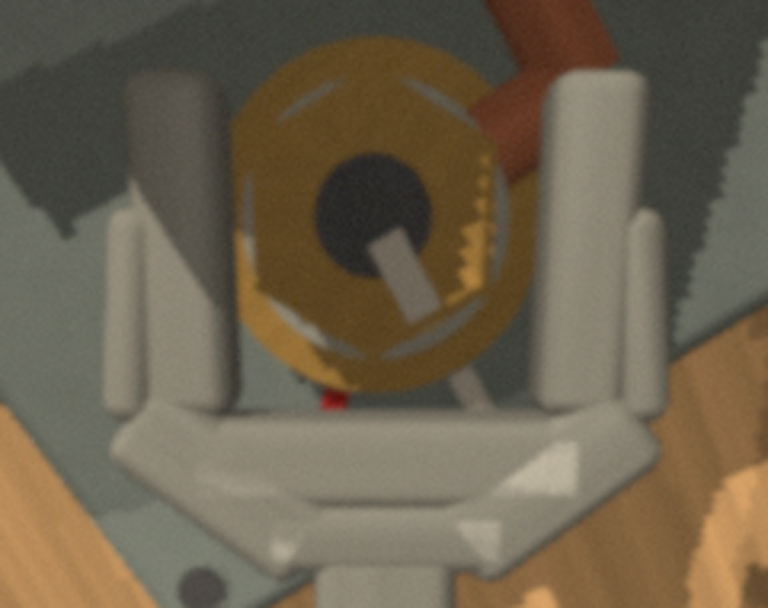

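Run:
```python
from h import *
c=load('wrist11'); g=lambda a,b,z: ray(c,(a/3.2+134.7,b/3.2+19.7),z)
print('nut',g(373,214,.116)); zt=.1248+.0187
# inner upper edges mid-height of prong (row 250): L 228, R 548 ; tips rows 72
L=g(222,100,zt);R=g(555,100,zt);L2=g(232,400,zt);R2=g(540,400,zt); Tl=g(175,72,zt);Tr=g(597,70,zt)
for A,B in((L,R),(L2,R2),(Tl,Tr)): print(A,B,np.linalg.norm(A-B),(A+B)/2)
print(proj(c,(.5191,-.0988,.13)))
```

```text
nut [ 0.55494898 -0.01913996  0.116     ]
[0.54317375 0.00071333 0.1435    ] [ 0.58205321 -0.01749525  0.1435    ] 0.042932102088897084 [ 0.56261348 -0.00839096  0.1435    ]
[ 0.52621678 -0.03390781  0.1435    ] [ 0.56575036 -0.05242271  0.1435    ] 0.04365438602289681 [ 0.54598357 -0.04316526  0.1435    ]
[0.53926778 0.00612589 0.1435    ] [ 0.5882091  -0.01654135  0.1435    ] 0.05393566777881753 [ 0.56373844 -0.00520773  0.1435    ]
[253.93994748 251.32808661]
```

Call:
play_rows(
  motion=[
    {"ax":0,"ay":0,"az":0,"tx":0,"ty":3.5,"tz":0,"fingers":255},
    {"ax":0,"ay":0,"az":0,"tx":0,"ty":0,"tz":-5,"fingers":255},
    {"ax":0,"ay":0,"az":0,"tx":0,"ty":0,"tz":-5,"fingers":255},
    {"ax":0,"ay":0,"az":0,"tx":0,"ty":0,"tz":0,"fingers":255},
    {"ax":0,"ay":0,"az":0,"tx":0,"ty":0,"tz":0,"fingers":255},
  ],
)

```text
clock: 12.87
tcp_pos: [0.5189, -0.0944, 0.1139]
ee_rot: [0.0, 0.976, -0.217, -0.0]
contact_force: [-0.7, 0.1, -2.5]
width: 0.245
```

Run:
```python
from h import *
s=st(); cap('wrist','wrist12'); crop('wrist12',135,20,375,210,3.2,'e3')
```

```text
t 12.87 tcp [ 0.5189 -0.0944  0.1139] yawx -25.01 z [-9.e-04 -1.e-04 -1.e+00] F [-0.7   0.15 -2.49] M [-0.05  0.   -0.01] w 0.245 j [ 0.24  0.75 -0.24  1.96  0.36  0.48 -0.7 ]
```

View pics/e3.png

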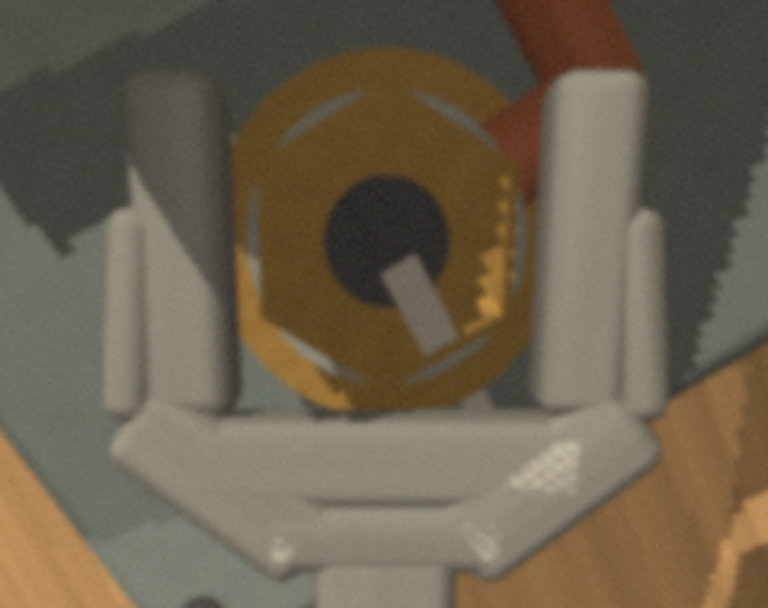

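Call:
play_rows(
  motion=[
    {"ax":0,"ay":0,"az":0,"tx":-0.5,"ty":-1,"tz":-6,"fingers":255},
    {"ax":0,"ay":0,"az":0,"tx":0,"ty":0,"tz":-6,"fingers":255},
    {"ax":0,"ay":0,"az":0,"tx":0,"ty":0,"tz":-6,"fingers":255},
    {"ax":0,"ay":0,"az":0,"tx":0,"ty":0,"tz":0,"fingers":255},
  ],
)

```text
clock: 13.25
tcp_pos: [0.5178, -0.0954, 0.0949]
ee_rot: [0.0, 0.976, -0.217, -0.001]
contact_force: [-0.3, -0.3, -2.6]
width: 0.246
```

Run:
```python
from h import *
s=st()
```

```text
t 13.25 tcp [ 0.5178 -0.0954  0.0949] yawx -25.02 z [-2.4e-03  1.0e-04 -1.0e+00] F [-0.29 -0.32 -2.57] M [-0.08 -0.03 -0.03] w 0.246 j [ 0.23  0.78 -0.22  1.97  0.38  0.43 -0.71]
```

Call:
play_rows(
  motion=[
    {"ax":0,"ay":0,"az":0,"tx":0,"ty":0,"tz":-6,"fingers":255},
    {"ax":0,"ay":0,"az":0,"tx":0,"ty":0,"tz":-6,"fingers":255},
    {"ax":0,"ay":0,"az":0,"tx":0,"ty":0,"tz":0,"fingers":255},
    {"ax":0,"ay":0,"az":0,"tx":0,"ty":0,"tz":0,"fingers":255},
  ],
)

```text
clock: 13.58
tcp_pos: [0.5184, -0.0954, 0.0838]
ee_rot: [0.0, 0.976, -0.217, -0.0]
contact_force: [0.8, -0.1, -2.9]
width: 0.243
```

Run:
```python
from h import *
s=st(); cap('wrist','wrist13'); crop('wrist13',135,20,375,210,3.2,'e4')
c=cap('scene','scene13'); u=proj(c,(.54,-.04,.1)); x,y=int(u[0]),int(u[1])
crop('scene13',x-60,y-50,x+50,y+40,6,'e5')
```

```text
t 13.58 tcp [ 0.5184 -0.0954  0.0838] yawx -25.01 z [-9.e-04  0.e+00 -1.e+00] F [ 0.82 -0.12 -2.94] M [-0.11 -0.04 -0.01] w 0.243 j [ 0.22  0.8  -0.21  1.97  0.38  0.41 -0.72]
```

View pics/e4.png

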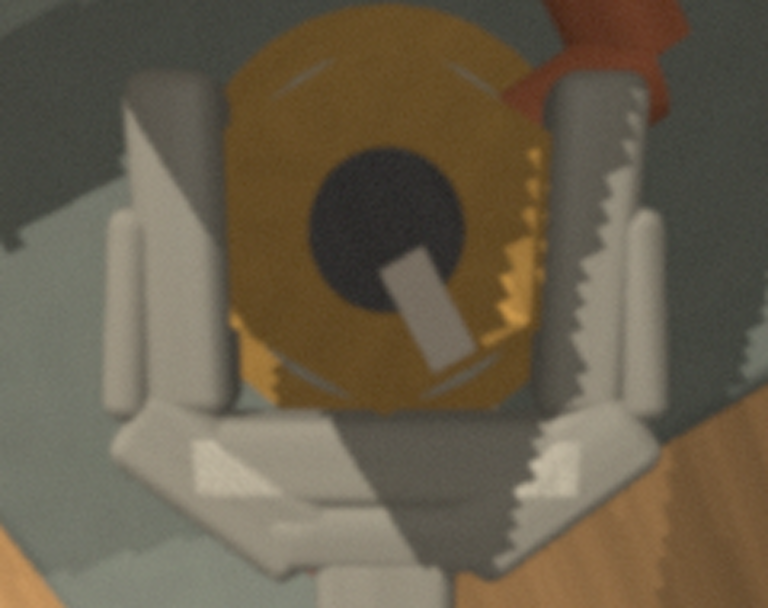

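View pics/e5.png

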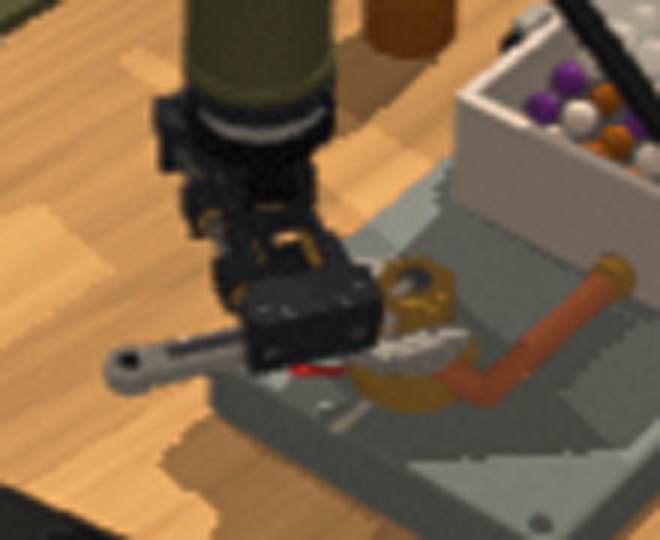

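Run:
```python
import numpy as np
N=np.array([.5553,-.0190]); P=np.array([.5184,-.0954]); d=P-N; q=P
for k in range(1,12):
    a=np.radians(-5*k); R=np.array([[np.cos(a),-np.sin(a)],[np.sin(a),np.cos(a)]]); p=N+R@d; print(5*k,((p-q)*1000).round(1)); q=p
```

```text
5 [-6.5  3.5]
10 [-6.2  4.1]
15 [-5.8  4.6]
20 [-5.4  5.1]
25 [-4.9  5.5]
30 [-4.4  5.9]
35 [-3.9  6.3]
40 [-3.3  6.6]
45 [-2.7  6.9]
50 [-2.1  7.1]
55 [-1.5  7.2]
```

Call:
play_rows(
  motion=[
    {"ax":0,"ay":0,"az":-5,"tx":-6.5,"ty":3.5,"tz":0,"fingers":255},
    {"ax":0,"ay":0,"az":-5,"tx":-6.2,"ty":4.1,"tz":0,"fingers":255},
    {"ax":0,"ay":0,"az":-5,"tx":-5.8,"ty":4.6,"tz":0,"fingers":255},
    {"ax":0,"ay":0,"az":-5,"tx":-5.4,"ty":5.1,"tz":0,"fingers":255},
    {"ax":0,"ay":0,"az":-5,"tx":-4.9,"ty":5.5,"tz":0,"fingers":255},
    {"ax":0,"ay":0,"az":-5,"tx":-4.4,"ty":5.9,"tz":0,"fingers":255},
    {"ax":0,"ay":0,"az":-5,"tx":-3.9,"ty":6.3,"tz":0,"fingers":255},
    {"ax":0,"ay":0,"az":0,"tx":0,"ty":0,"tz":0,"fingers":255},
    {"ax":0,"ay":0,"az":0,"tx":0,"ty":0,"tz":0,"fingers":255},
  ],
)

```text
clock: 14.43
tcp_pos: [0.4824, -0.0605, 0.0846]
ee_rot: [-0.0, 0.867, -0.499, 0.001]
contact_force: [0.8, -0.0, -2.6]
width: 0.246
```

Run:
```python
from h import *
s=st(); cap('wrist','wrist14'); crop('wrist14',135,0,375,210,3,'e6')
```

```text
t 14.43 tcp [ 0.4824 -0.0605  0.0846] yawx -59.88 z [ 1.4e-03 -4.0e-04 -1.0e+00] F [ 0.81 -0.04 -2.65] M [-0.12 -0.07  0.  ] w 0.246 j [ 0.06  0.77 -0.05  2.1   0.12  0.27 -1.14]
```

View pics/e6.png

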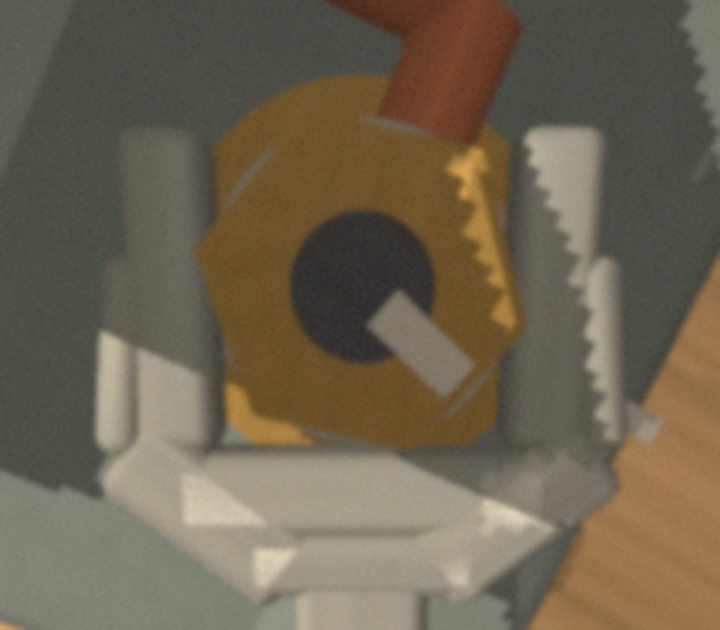

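Run:
```python
from h import *
for fn,s,oy,a,b,tip,yw in(('wrist13',3.2,20,(387,230),(453,365),0,64.99),('wrist14',3,0,(362,287),(460,383),0,30.12)):
    c=load(fn); g=lambda u,z: ray(c,(u[0]/s+134.7,u[1]/s+oy-.3),z)
    n=g(a,.116); m=g(b,.116); ang=np.degrees(np.arctan2(m[1]-n[1],m[0]-n[0])); print(fn,n,'mark',ang,'wrench yaw',yw,'rel',(yw-ang)%60-30)
```

```text
wrist13 [ 0.55492598 -0.01931205  0.116     ] mark -87.57787493357156 wrench yaw 64.99 rel 2.567874933571545
wrist14 [ 0.55487398 -0.01936089  0.116     ] mark -102.71103791207247 wrench yaw 30.12 rel -17.168962087927525
```

Call:
play_rows(
  motion=[
    {"ax":0,"ay":0,"az":-5,"tx":-3.3,"ty":6.6,"tz":0,"fingers":255},
    {"ax":0,"ay":0,"az":-5,"tx":-2.7,"ty":6.9,"tz":0,"fingers":255},
    {"ax":0,"ay":0,"az":-5,"tx":-2.1,"ty":7.1,"tz":0,"fingers":255},
    {"ax":0,"ay":0,"az":-5,"tx":-1.5,"ty":7.2,"tz":0,"fingers":255},
    {"ax":0,"ay":0,"az":0,"tx":0,"ty":0,"tz":0,"fingers":255},
    {"ax":0,"ay":0,"az":0,"tx":0,"ty":0,"tz":0,"fingers":255},
  ],
)

```text
clock: 14.98
tcp_pos: [0.4725, -0.0333, 0.0843]
ee_rot: [-0.0, 0.767, -0.642, 0.0]
contact_force: [1.4, -2.0, -2.2]
width: 0.247
```

Run:
```python
from h import *
s=st(); cap('wrist','wrist15'); crop('wrist15',135,0,375,210,3,'e7')
```

```text
t 14.98 tcp [ 0.4725 -0.0333  0.0843] yawx -79.87 z [ 6.e-04 -5.e-04 -1.e+00] F [ 1.43 -1.96 -2.18] M [-0.39 -0.09 -0.03] w 0.247 j [-0.04  0.76  0.02  2.14 -0.06  0.24 -1.37]
```

View pics/e7.png

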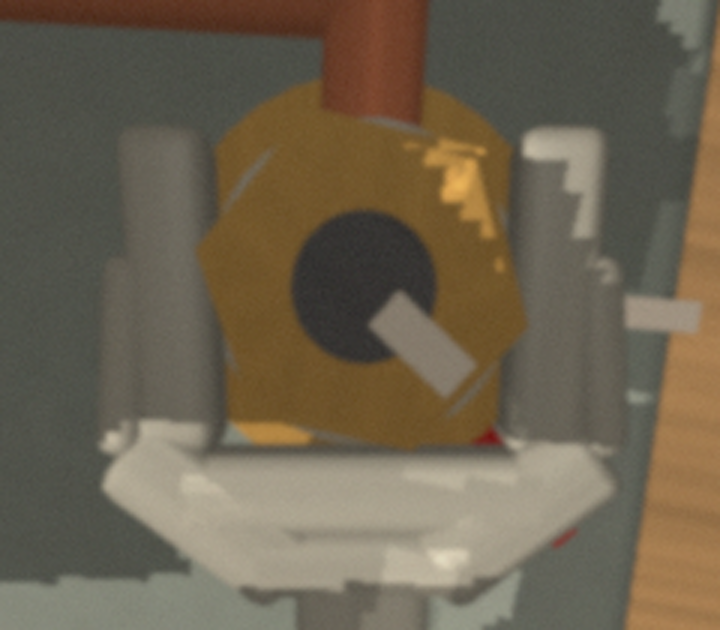

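Call:
play_rows(
  motion=[
    {"ax":0,"ay":0,"az":-3.5,"tx":-0.8,"ty":5.1,"tz":0,"fingers":255},
    {"ax":0,"ay":0,"az":-3.5,"tx":-0.3,"ty":5.1,"tz":0,"fingers":255},
    {"ax":0,"ay":0,"az":0,"tx":0,"ty":0,"tz":0,"fingers":255},
    {"ax":0,"ay":0,"az":0,"tx":0,"ty":0,"tz":0,"fingers":255},
    {"ax":0,"ay":0,"az":0,"tx":0,"ty":0,"tz":0,"fingers":255},
  ],
)

```text
clock: 15.45
tcp_pos: [0.4713, -0.0232, 0.0843]
ee_rot: [-0.0, 0.726, -0.688, 0.0]
contact_force: [1.2, -3.2, -2.1]
width: 0.245
```

Run:
```python
from h import *
s=st(); cap('wrist','wrist16'); crop('wrist16',135,0,375,210,3,'e8')
```

```text
t 15.45 tcp [ 0.4713 -0.0232  0.0843] yawx -86.94 z [ 6.e-04 -4.e-04 -1.e+00] F [ 1.19 -3.16 -2.07] M [-0.79 -0.22 -0.02] w 0.245 j [-0.07  0.76  0.04  2.15 -0.12  0.24 -1.44]
```

View pics/e8.png

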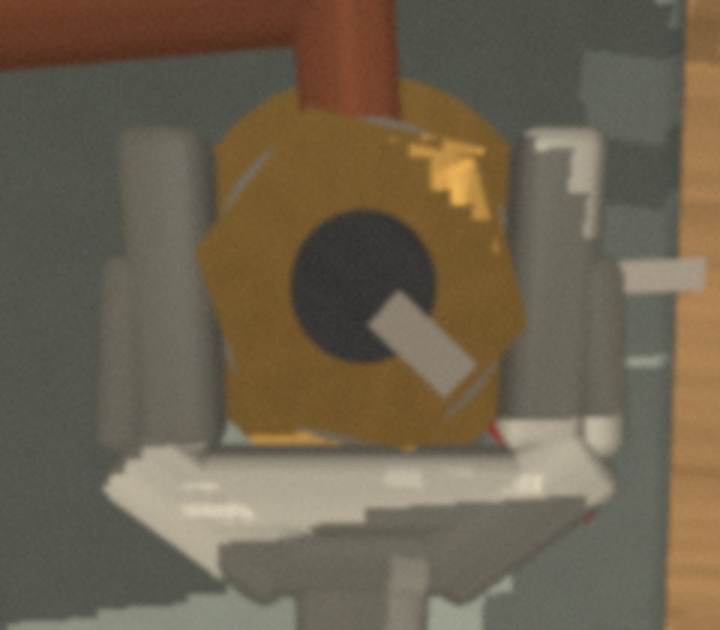

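Call:
play_rows(
  motion=[
    {"ax":0,"ay":0,"az":3,"tx":0.2,"ty":-4.4,"tz":0,"fingers":255},
    {"ax":0,"ay":0,"az":3,"tx":0.5,"ty":-4.4,"tz":0,"fingers":255},
    {"ax":0,"ay":0,"az":0,"tx":0,"ty":0,"tz":0,"fingers":255},
    {"ax":0,"ay":0,"az":0,"tx":0,"ty":0,"tz":0,"fingers":255},
  ],
)

```text
clock: 15.83
tcp_pos: [0.4721, -0.0312, 0.0843]
ee_rot: [-0.0, 0.76, -0.65, 0.0]
contact_force: [2.8, -2.0, -3.0]
width: 0.244
```

Run:
```python
from h import *
s=st(); cap('wrist','wrist17'); crop('wrist17',135,0,375,210,3,'e9')
```

```text
t 15.83 tcp [ 0.4721 -0.0312  0.0843] yawx -81.09 z [ 8.e-04  5.e-04 -1.e+00] F [ 2.75 -1.95 -3.01] M [-0.59 -0.3  -0.1 ] w 0.244 j [-0.04  0.76  0.02  2.14 -0.07  0.24 -1.38]
```

View pics/e9.png

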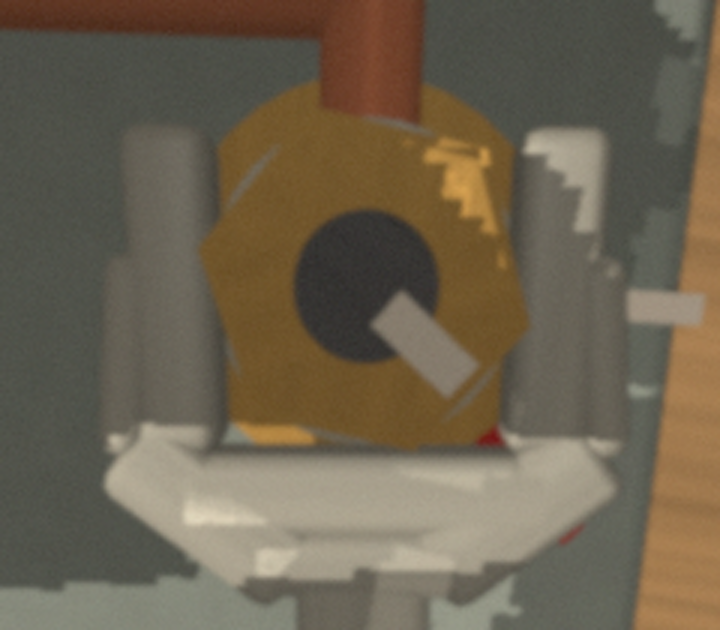

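The nut turned back with the wrench (the white line now lies 6° off in the picture), so the wrench is seated against the corners. I'll turn it forward again to the stop and then lift straight up.

Call:
play_rows(
  motion=[
    {"ax":0,"ay":0,"az":-3.5,"tx":-0.7,"ty":4.8,"tz":0,"fingers":255},
    {"ax":0,"ay":0,"az":-3.3,"tx":-0.3,"ty":4.8,"tz":0,"fingers":255},
    {"ax":0,"ay":0,"az":0,"tx":0,"ty":0,"tz":0,"fingers":255},
    {"ax":0,"ay":0,"az":0,"tx":0,"ty":0,"tz":0,"fingers":255},
    {"ax":0,"ay":0,"az":0,"tx":0,"ty":0,"tz":0,"fingers":255},
  ],
)

```text
clock: 16.3
tcp_pos: [0.4712, -0.0217, 0.0843]
ee_rot: [-0.0, 0.721, -0.693, 0.0]
contact_force: [3.0, -2.6, -2.5]
width: 0.248
```

Run:
```python
from h import *
s=st(); cap('wrist','wrist18'); crop('wrist18',135,0,375,210,3,'e10')
```

```text
t 16.3 tcp [ 0.4712 -0.0217  0.0843] yawx -87.8 z [ 1.1e-03 -3.0e-04 -1.0e+00] F [ 2.99 -2.61 -2.52] M [-0.67 -0.47 -0.09] w 0.248 j [-0.08  0.76  0.04  2.15 -0.13  0.23 -1.45]
```

View pics/e10.png

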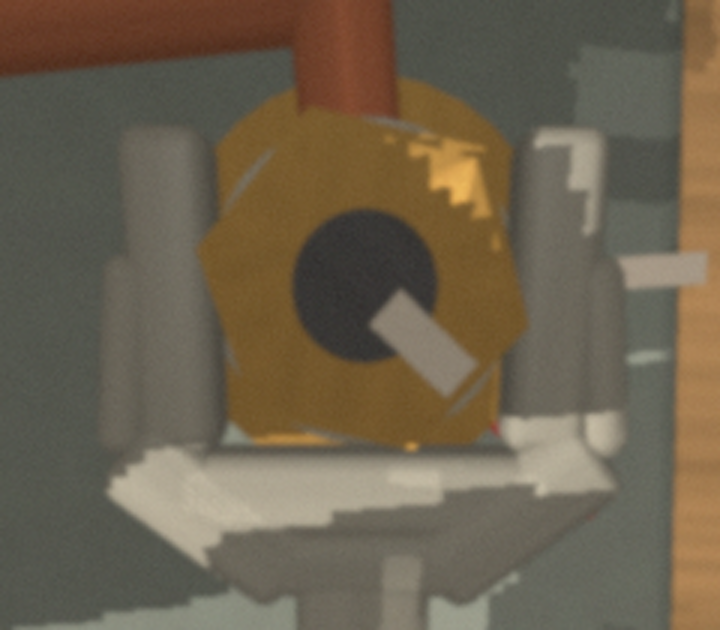

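Call:
play_rows(
  motion=[
    {"ax":0,"ay":0,"az":0,"tx":0,"ty":0,"tz":4,"fingers":255},
    {"ax":0,"ay":0,"az":0,"tx":0,"ty":0,"tz":8,"fingers":255},
    {"ax":0,"ay":0,"az":0,"tx":0,"ty":0,"tz":10,"fingers":255},
    {"ax":0,"ay":0,"az":0,"tx":0,"ty":0,"tz":12,"fingers":255},
    {"ax":0,"ay":0,"az":0,"tx":0,"ty":0,"tz":12,"fingers":255},
    {"ax":0,"ay":0,"az":0,"tx":0,"ty":0,"tz":12,"fingers":255},
    {"ax":0,"ay":0,"az":0,"tx":0,"ty":0,"tz":12,"fingers":255},
    {"ax":0,"ay":0,"az":0,"tx":0,"ty":0,"tz":12,"fingers":255},
    {"ax":0,"ay":0,"az":0,"tx":0,"ty":0,"tz":0,"fingers":255},
  ],
)

```text
clock: 17.1
tcp_pos: [0.4727, -0.0214, 0.1679]
ee_rot: [-0.002, 0.721, -0.693, 0.002]
contact_force: [0.5, -2.5, -2.0]
width: 0.246
```

Run:
```python
from h import *
s=st(); c=cap('wrist','wrist19'); crop('wrist19',155,20,355,210,3.6,'e11')
```

```text
t 17.1 tcp [ 0.4727 -0.0214  0.1679] yawx -87.78 z [ 4.5e-03  3.0e-04 -1.0e+00] F [ 0.48 -2.47 -2.05] M [-0.59 -0.15 -0.18] w 0.246 j [-0.11  0.6   0.09  2.09 -0.11  0.45 -1.47]
```

View pics/e11.png

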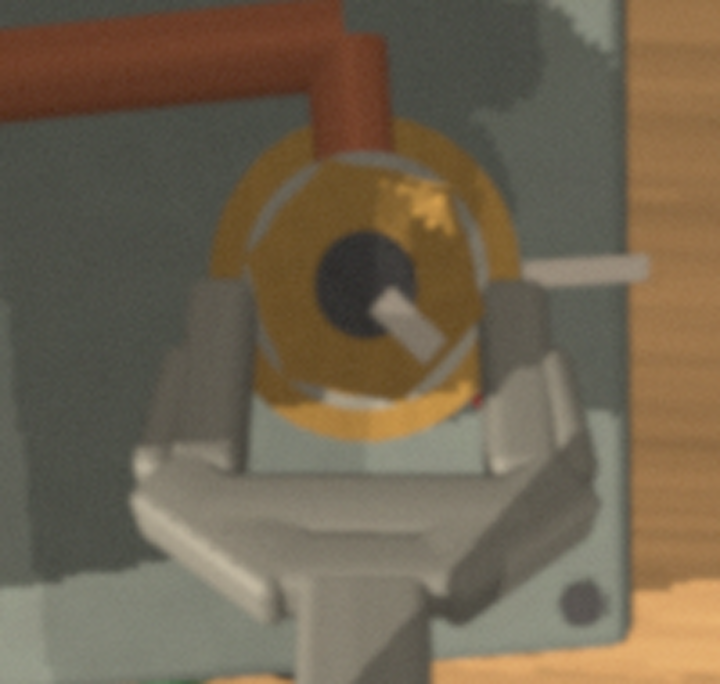

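Run:
```python
from h import *
c=load('wrist19'); g=lambda u,z: ray(c,(u[0]/3.6+154.6,u[1]/3.6+19.6),z)
n=g((365,285),.116); m=g((435,350),.116); print(n,np.degrees(np.arctan2(m[1]-n[1],m[0]-n[0])))
b=np.array([.5553,-.019]); w=g((648,267),.05); print('white',np.degrees(np.arctan2(w[1]-b[1],w[0]-b[0])))
c=cap('scene','scene19'); u=proj(c,(.52,-.03,.13)); x,y=int(u[0]),int(u[1])
crop('scene19',x-60,y-50,x+60,y+45,6,'e12')
```

```text
[ 0.5547669  -0.01931716  0.116     ] -129.16507051724628
white -84.90441258203725
```

View pics/e12.png

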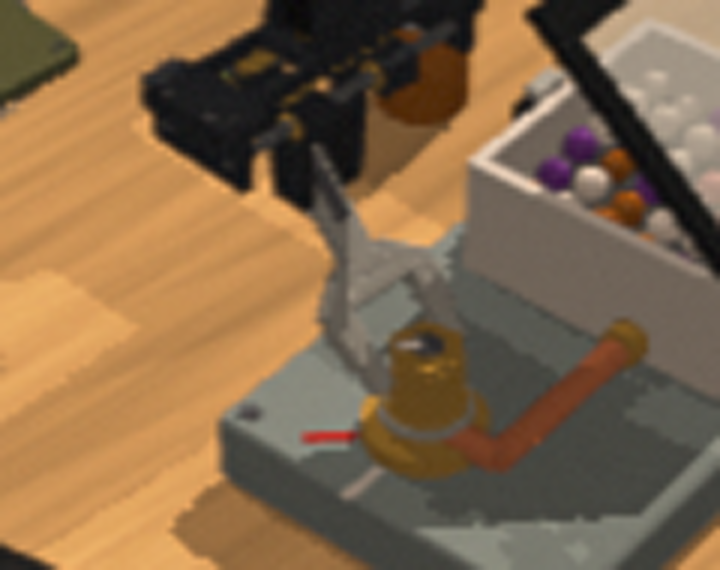

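The nut mark is at -129°, 44° past the white line, which is what we want. But the wrench has pitched jaw-down in the grip with its prong tips beside the nut. I'll back it straight off (-x), then look.

Call:
play_rows(
  motion=[
    {"ax":0,"ay":0,"az":0,"tx":-6,"ty":0,"tz":0,"fingers":255},
    {"ax":0,"ay":0,"az":0,"tx":-8,"ty":0,"tz":0,"fingers":255},
    {"ax":0,"ay":0,"az":0,"tx":-10,"ty":0,"tz":4,"fingers":255},
    {"ax":0,"ay":0,"az":0,"tx":-10,"ty":0,"tz":6,"fingers":255},
    {"ax":0,"ay":0,"az":0,"tx":0,"ty":0,"tz":10,"fingers":255},
    {"ax":0,"ay":0,"az":0,"tx":0,"ty":0,"tz":0,"fingers":255},
  ],
)

```text
clock: 17.7
tcp_pos: [0.4351, -0.0215, 0.1875]
ee_rot: [-0.0, 0.721, -0.693, -0.0]
contact_force: [0.4, -0.5, -2.7]
width: 0.246
```

Run:
```python
from h import *
s=st(); c=cap('wrist','wrist20')
c=cap('scene','scene20'); u=proj(c,(.50,-.03,.13)); x,y=int(u[0]),int(u[1])
crop('scene20',x-60,y-50,x+60,y+45,6,'e13')
```

```text
t 17.7 tcp [ 0.4351 -0.0215  0.1875] yawx -87.8 z [-0.e+00  3.e-04 -1.e+00] F [ 0.38 -0.54 -2.71] M [-0.04 -0.01  0.02] w 0.246 j [-0.12  0.53  0.09  2.17 -0.11  0.45 -1.47]
```

View pics/wrist20.png

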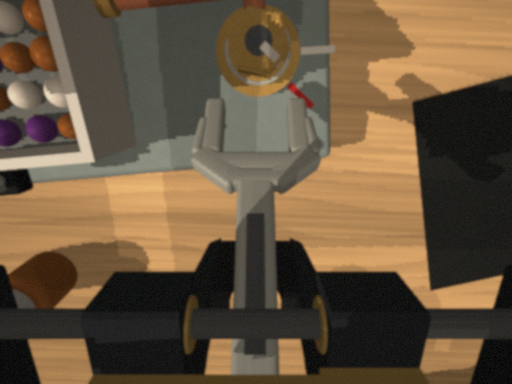

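View pics/e13.png

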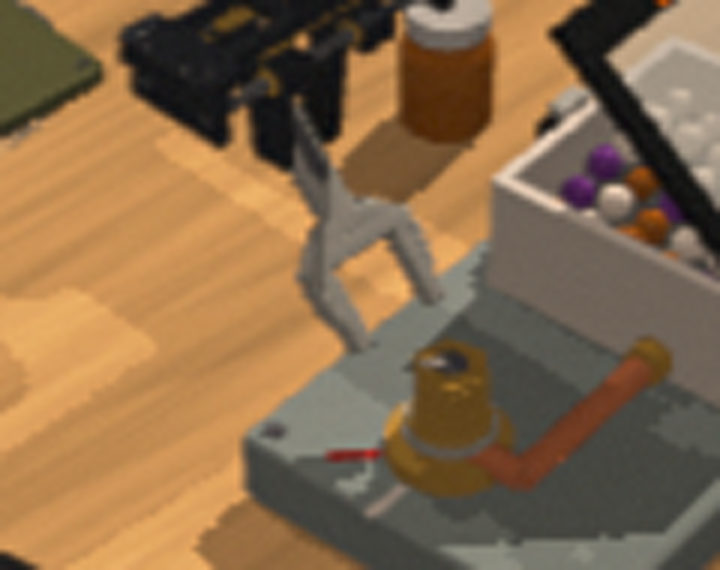

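Run:
```python
from h import *
crop('wrist20',150,0,360,300,2.6,'f1')
c=load('wrist20')
for z in np.arange(.06,.16,.01):
    L=ray(c,(214,103),z);R=ray(c,(297,103),z); print(round(z,3),np.linalg.norm(L-R).round(4),((L+R)/2).round(4))
n=ray(c,(259,37.5),.116); m=ray(c,(272,52),.116); print(n,np.degrees(np.arctan2(m[1]-n[1],m[0]-n[0])))
```

```text
0.06 0.0748 [ 0.5129 -0.0194  0.06  ]
0.07 0.0722 [ 0.5131 -0.0194  0.07  ]
0.08 0.0695 [ 0.5133 -0.0193  0.08  ]
0.09 0.0669 [ 0.5134 -0.0193  0.09  ]
0.1 0.0642 [ 0.5136 -0.0193  0.1   ]
0.11 0.0616 [ 0.5138 -0.0193  0.11  ]
0.12 0.0589 [ 0.514  -0.0193  0.12  ]
0.13 0.0563 [ 0.5142 -0.0193  0.13  ]
0.14 0.0536 [ 0.5144 -0.0192  0.14  ]
0.15 0.051 [ 0.5146 -0.0192  0.15  ]
[ 0.55636188 -0.01999516  0.116     ] -132.62097054779565
```

View pics/f1.png

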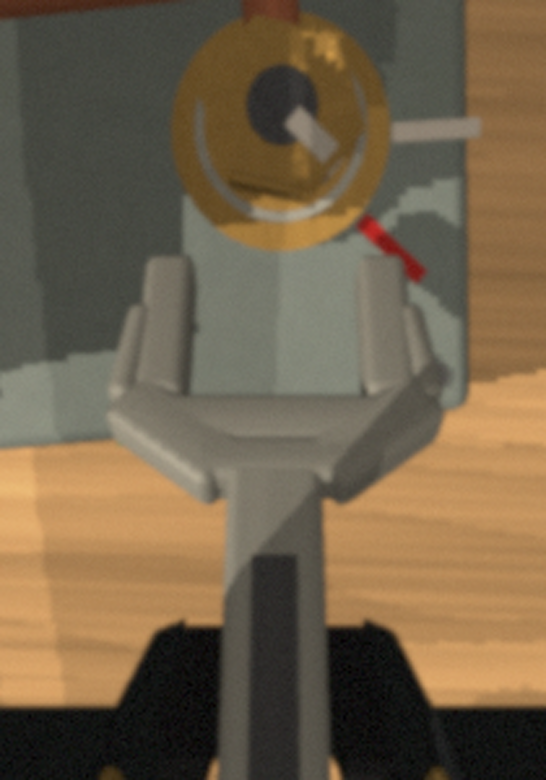

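Call:
play_rows(
  motion=[
    {"ax":0,"ay":0,"az":1.9,"tx":-0.2,"ty":-33.7,"tz":0,"fingers":255},
    {"ax":0,"ay":0,"az":1.9,"tx":-0.2,"ty":-33.7,"tz":0,"fingers":255},
    {"ax":0,"ay":0,"az":1.9,"tx":-0.2,"ty":-33.7,"tz":0,"fingers":255},
    {"ax":0,"ay":0,"az":1.9,"tx":-0.2,"ty":-33.7,"tz":0,"fingers":255},
    {"ax":0,"ay":0,"az":1.9,"tx":-0.2,"ty":-33.7,"tz":0,"fingers":255},
    {"ax":0,"ay":0,"az":1.9,"tx":-0.3,"ty":-33.7,"tz":-10,"fingers":255},
    {"ax":0,"ay":0,"az":1.9,"tx":-0.3,"ty":-33.7,"tz":-15,"fingers":255},
    {"ax":0,"ay":0,"az":2,"tx":-0.3,"ty":-33.7,"tz":-15,"fingers":255},
    {"ax":0,"ay":0,"az":0,"tx":0,"ty":0,"tz":-25,"fingers":255},
    {"ax":0,"ay":0,"az":0,"tx":0,"ty":0,"tz":-22,"fingers":255},
    {"ax":0,"ay":0,"az":0,"tx":0,"ty":0,"tz":0,"fingers":255},
    {"ax":0,"ay":0,"az":0,"tx":0,"ty":0,"tz":0,"fingers":255},
  ],
)

```text
clock: 18.8
tcp_pos: [0.4338, -0.2903, 0.0982]
ee_rot: [0.0, 0.806, -0.591, -0.002]
contact_force: [0.4, -1.1, -2.2]
width: 0.247
```

Run:
```python
from h import *
s=st(); c=cap('wrist','wrist21')
c=cap('scene','scene21'); u=proj(c,(.45,-.28,.05)); x,y=int(u[0]),int(u[1])
crop('scene21',x-60,y-50,x+60,y+45,6,'f2')
```

```text
t 18.8 tcp [ 0.4338 -0.2903  0.0982] yawx -72.5 z [-0.0029  0.002  -1.    ] F [ 0.42 -1.12 -2.15] M [0.05 0.02 0.01] w 0.247 j [ 0.53  0.77 -0.04  1.99  0.08  0.4  -0.84]
```

View pics/wrist21.png

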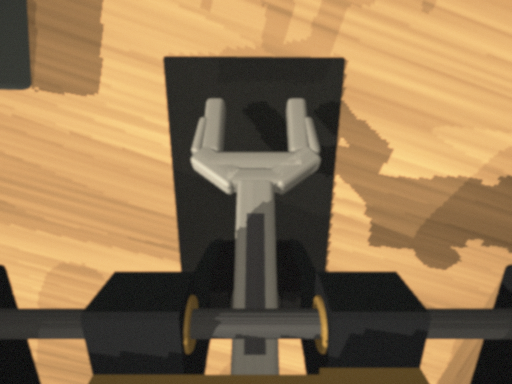

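View pics/f2.png

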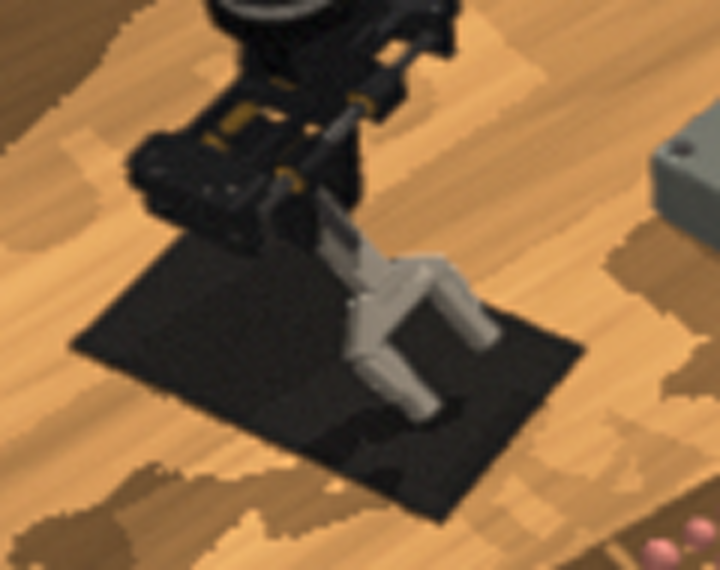

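Call:
play_rows(
  motion=[
    {"ax":0,"ay":0,"az":0,"tx":0,"ty":0,"tz":-14,"fingers":255},
    {"ax":0,"ay":0,"az":0,"tx":0,"ty":0,"tz":-14,"fingers":255},
    {"ax":0,"ay":0,"az":0,"tx":-3.8,"ty":-1.2,"tz":-5,"fingers":255},
    {"ax":0,"ay":0,"az":0,"tx":-3.8,"ty":-1.2,"tz":-5,"fingers":255},
    {"ax":0,"ay":0,"az":0,"tx":-3.2,"ty":-1,"tz":-5.5,"fingers":255},
    {"ax":0,"ay":0,"az":0,"tx":-3.2,"ty":-1,"tz":-5.5,"fingers":255},
    {"ax":0,"ay":0,"az":0,"tx":0,"ty":0,"tz":0,"fingers":255},
    {"ax":0,"ay":0,"az":0,"tx":0,"ty":0,"tz":0,"fingers":255},
  ],
)

```text
clock: 19.57
tcp_pos: [0.4201, -0.2961, 0.0503]
ee_rot: [0.0, 0.806, -0.592, -0.0]
contact_force: [-1.0, -0.2, 0.5]
width: 0.244
```

Run:
```python
from h import *
s=st(); 
c=cap('scene','scene22'); u=proj(c,(.45,-.28,.05)); x,y=int(u[0]),int(u[1])
crop('scene22',x-60,y-50,x+60,y+45,6,'f3')
```

```text
t 19.57 tcp [ 0.4201 -0.2961  0.0503] yawx -72.58 z [-7.e-04 -3.e-04 -1.e+00] F [-0.98 -0.24  0.49] M [-0.21  0.1  -0.02] w 0.244 j [ 0.54  0.85 -0.03  2.03  0.09  0.26 -0.84]
```

View pics/f3.png

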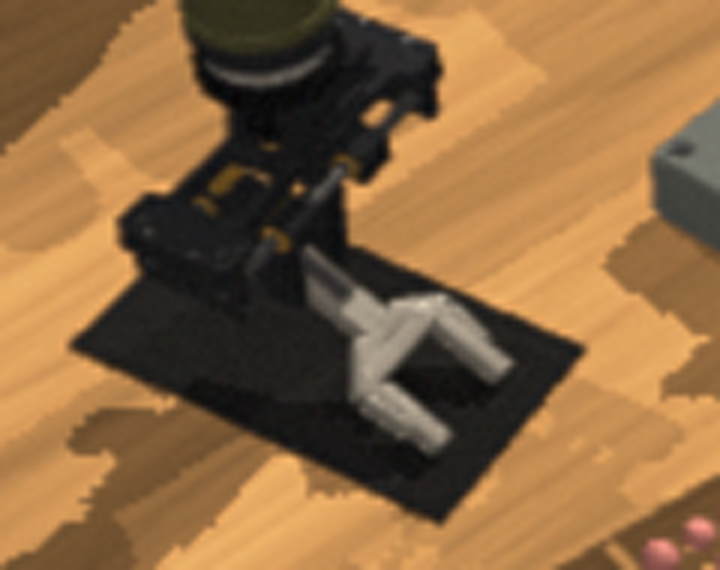

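Pivoting as wanted; continue to flat.

Call:
play_rows(
  motion=[
    {"ax":0,"ay":0,"az":0,"tx":-2.6,"ty":-0.8,"tz":-6,"fingers":255},
    {"ax":0,"ay":0,"az":0,"tx":-2.5,"ty":-0.8,"tz":-6,"fingers":255},
    {"ax":0,"ay":0,"az":0,"tx":-1.9,"ty":-0.6,"tz":-6,"fingers":255},
    {"ax":0,"ay":0,"az":0,"tx":-1.8,"ty":-0.6,"tz":-6,"fingers":255},
    {"ax":0,"ay":0,"az":0,"tx":-1.1,"ty":-0.3,"tz":-6,"fingers":255},
    {"ax":0,"ay":0,"az":0,"tx":-1.1,"ty":-0.3,"tz":-6,"fingers":255},
    {"ax":0,"ay":0,"az":0,"tx":-0.5,"ty":-0.1,"tz":-6,"fingers":255},
    {"ax":0,"ay":0,"az":0,"tx":0,"ty":0,"tz":-5,"fingers":255},
    {"ax":0,"ay":0,"az":0,"tx":0,"ty":0,"tz":0,"fingers":255},
    {"ax":0,"ay":0,"az":0,"tx":0,"ty":0,"tz":0,"fingers":255},
  ],
)

```text
clock: 20.45
tcp_pos: [0.4093, -0.2988, 0.0028]
ee_rot: [-0.0, 0.806, -0.591, -0.0]
contact_force: [-1.4, 0.2, -0.3]
width: 0.245
```

Run:
```python
from h import *
s=st(); 
c=cap('scene','scene23'); u=proj(c,(.45,-.28,.05)); x,y=int(u[0]),int(u[1])
crop('scene23',x-60,y-50,x+60,y+45,6,'f4')
```

```text
t 20.45 tcp [ 0.4093 -0.2988  0.0028] yawx -72.5 z [-3.e-04  4.e-04 -1.e+00] F [-1.38  0.15 -0.25] M [-0.05  0.09 -0.03] w 0.245 j [ 0.55  0.94 -0.02  2.06  0.11  0.15 -0.83]
```

View pics/f4.png

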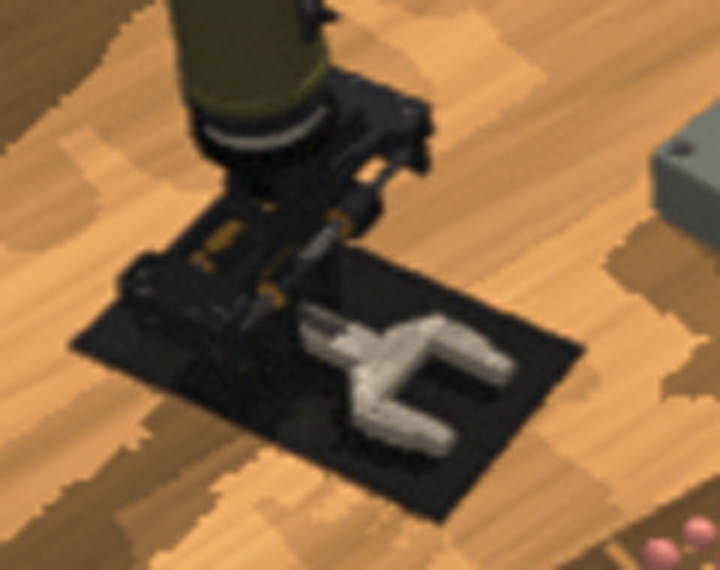

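Call:
play_rows(
  motion=[
    {"ax":0,"ay":0,"az":0,"tx":0,"ty":0,"tz":-2.5,"fingers":255},
    {"ax":0,"ay":0,"az":0,"tx":0,"ty":0,"tz":0,"fingers":255},
    {"ax":0,"ay":0,"az":0,"tx":0,"ty":0,"tz":0,"fingers":80},
    {"ax":0,"ay":0,"az":0,"tx":0,"ty":0,"tz":0,"fingers":80},
    {"ax":0,"ay":0,"az":0,"tx":0,"ty":0,"tz":0,"fingers":80},
    {"ax":0,"ay":0,"az":0,"tx":0,"ty":0,"tz":0,"fingers":80},
    {"ax":0,"ay":0,"az":0,"tx":0,"ty":0,"tz":0,"fingers":80},
    {"ax":0,"ay":0,"az":0,"tx":0,"ty":0,"tz":10,"fingers":80},
    {"ax":0,"ay":0,"az":0,"tx":0,"ty":0,"tz":40,"fingers":80},
    {"ax":0,"ay":0,"az":0,"tx":0,"ty":0,"tz":40,"fingers":80},
    {"ax":0,"ay":0,"az":0,"tx":0,"ty":0,"tz":40,"fingers":80},
    {"ax":0,"ay":0,"az":0,"tx":0,"ty":0,"tz":40,"fingers":80},
    {"ax":0,"ay":0,"az":0,"tx":0,"ty":0,"tz":40,"fingers":80},
    {"ax":0,"ay":0,"az":0,"tx":0,"ty":0,"tz":40,"fingers":80},
    {"ax":0,"ay":0,"az":0,"tx":0,"ty":0,"tz":40,"fingers":80},
  ],
)

```text
clock: 21.75
tcp_pos: [0.4084, -0.2987, 0.2937]
ee_rot: [-0.0, 0.806, -0.591, 0.0]
contact_force: [0.5, 0.0, -0.8]
width: 0.687
```

Run:
```python
from h import *
s=st(); cap('wrist','wrist24')
c=cap('scene','scene24'); u=proj(c,(.45,-.28,.05)); x,y=int(u[0]),int(u[1])
crop('scene24',x-60,y-50,x+120,y+45,4,'f5')
```

```text
t 21.75 tcp [ 0.4084 -0.2987  0.2937] yawx -72.52 z [ 4.e-04 -3.e-04 -1.e+00] F [ 0.51  0.01 -0.76] M [-0.05 -0.07 -0.02] w 0.687 j [ 0.6   0.45 -0.09  1.84  0.05  0.86 -0.78]
```

View pics/wrist24.png

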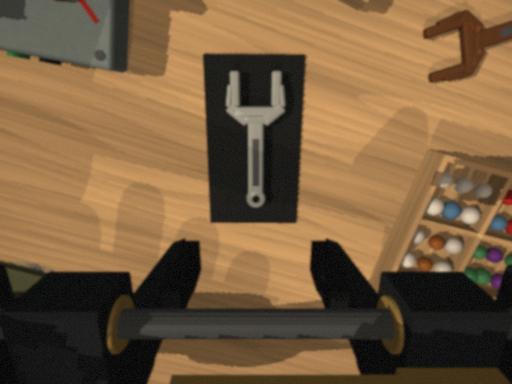

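View pics/f5.png

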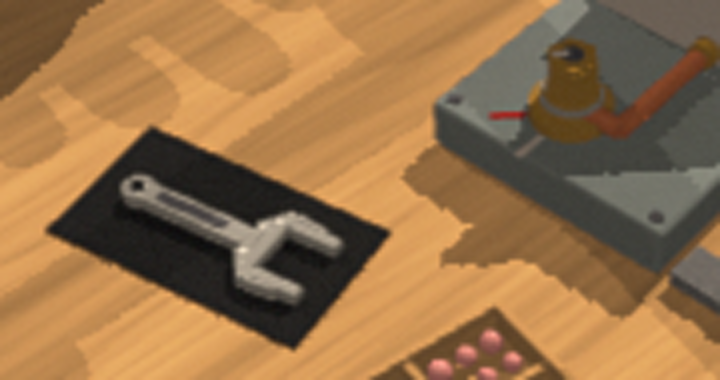

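Call:
play_rows(
  motion=[
    {"ax":0,"ay":0,"az":-1.3,"tx":8,"ty":33,"tz":1,"fingers":255},
    {"ax":0,"ay":0,"az":-1.3,"tx":8,"ty":33,"tz":1,"fingers":255},
    {"ax":0,"ay":0,"az":-1.3,"tx":8,"ty":33,"tz":1,"fingers":255},
    {"ax":0,"ay":0,"az":-1.3,"tx":8,"ty":33,"tz":1,"fingers":255},
    {"ax":0,"ay":0,"az":-1.3,"tx":8,"ty":33,"tz":1,"fingers":255},
    {"ax":0,"ay":0,"az":-1.3,"tx":8,"ty":33,"tz":1,"fingers":255},
    {"ax":0,"ay":0,"az":-1.3,"tx":8,"ty":33,"tz":1,"fingers":255},
    {"ax":0,"ay":0,"az":-1.3,"tx":8,"ty":33,"tz":1,"fingers":255},
    {"ax":0,"ay":0,"az":0,"tx":0,"ty":0,"tz":0,"fingers":255},
    {"ax":0,"ay":0,"az":0,"tx":0,"ty":0,"tz":0,"fingers":255},
  ],
)

```text
clock: 22.68
tcp_pos: [0.4729, -0.0329, 0.2986]
ee_rot: [0.0, 0.751, -0.66, -0.0]
contact_force: [-0.1, -0.0, -0.7]
width: 0.007
```

Run:
```python
from h import *
s=st(); c=cap('wrist','wrist25'); u=proj(c,(.5553,-.019,.09)); print(u); x,y=int(u[0]),int(u[1]); crop('wrist25',x-45,max(y-40,0),x+60,y+40,7,'g1')
```

```text
t 22.68 tcp [ 0.4729 -0.0329  0.2986] yawx -82.62 z [-6.e-04  5.e-04 -1.e+00] F [-0.06 -0.01 -0.7 ] M [-0.05  0.01 -0.04] w 0.007 j [ 0.02  0.4  -0.06  1.91  0.03  0.83 -1.51]
[251.89843381  96.23061563]
```

View pics/wrist25.png

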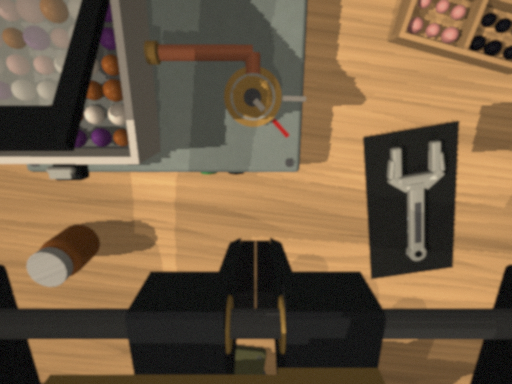

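View pics/g1.png

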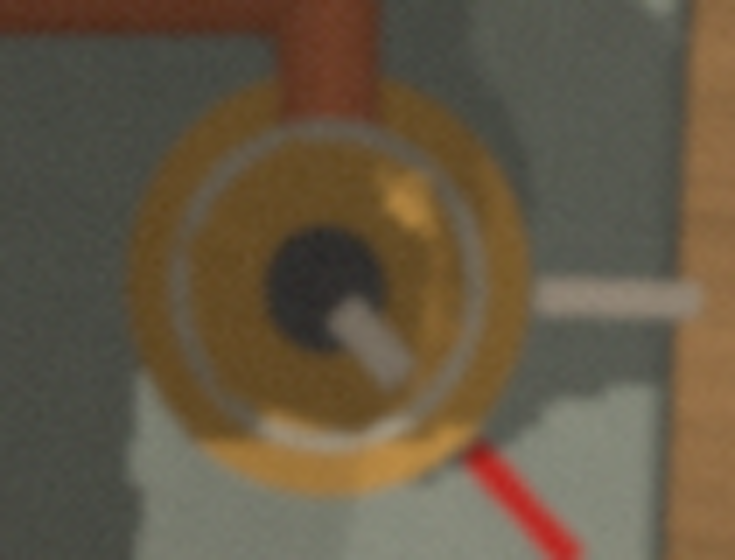

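Call:
play_rows(
  motion=[
    {"ax":0,"ay":0,"az":0,"tx":5.8,"ty":32.3,"tz":0,"fingers":255},
    {"ax":0,"ay":0,"az":0,"tx":5.8,"ty":32.3,"tz":0,"fingers":255},
    {"ax":0,"ay":0,"az":0,"tx":5.8,"ty":32.3,"tz":0,"fingers":255},
    {"ax":0,"ay":0,"az":0,"tx":5.8,"ty":32.3,"tz":0,"fingers":255},
    {"ax":0,"ay":0,"az":0,"tx":5.8,"ty":32.3,"tz":0,"fingers":255},
    {"ax":0,"ay":0,"az":0,"tx":5.8,"ty":32.3,"tz":0,"fingers":255},
    {"ax":0,"ay":0,"az":0,"tx":5.8,"ty":32.3,"tz":-15,"fingers":255},
    {"ax":0,"ay":0,"az":0,"tx":0,"ty":0,"tz":-15,"fingers":255},
    {"ax":0,"ay":0,"az":0,"tx":0,"ty":0,"tz":0,"fingers":255},
    {"ax":0,"ay":0,"az":0,"tx":0,"ty":0,"tz":0,"fingers":255},
  ],
)

```text
clock: 23.57
tcp_pos: [0.5135, 0.1881, 0.2681]
ee_rot: [0.002, 0.748, -0.663, 0.0]
contact_force: [0.6, -0.4, -1.2]
width: 0.006
```

Run:
```python
from h import *
s=st(); cap('wrist','wrist26')
c=cap('scene','scene26'); u=proj(c,(.53,.18,.2)); x,y=int(u[0]),int(u[1]);
crop('scene26',x-70,y-60,x+60,y+50,5.5,'g2')
```

```text
t 23.57 tcp [0.5135 0.1881 0.2681] yawx -83.09 z [-0.0023 -0.0029 -1.    ] F [ 0.58 -0.42 -1.2 ] M [0.04 0.01 0.01] w 0.006 j [-0.4   0.54 -0.07  1.76  0.05  0.86 -1.93]
```

View pics/wrist26.png

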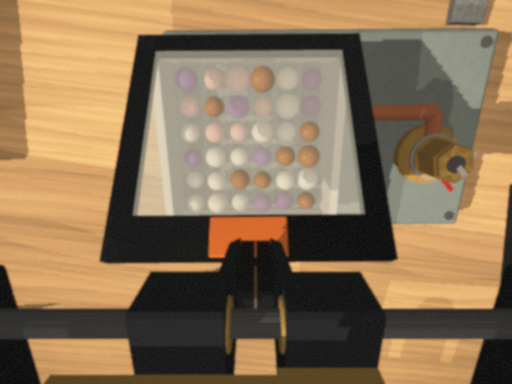

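View pics/g2.png

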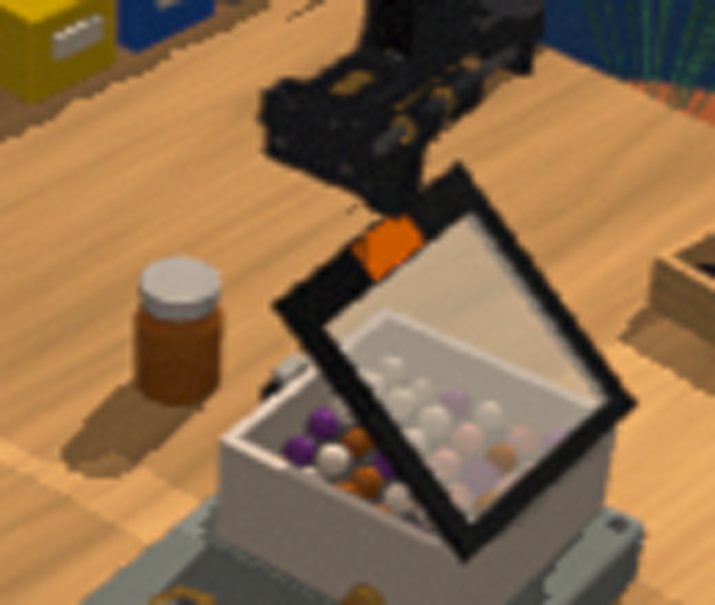

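Run:
```python
from h import *
c=load('wrist26'); p=np.load('pol.npy')
for z in(.24,.25,.26): print(ray(c,(248,237),z))
def W(X):
    a,n=np.cos(p[2]),np.sin(p[2]); return np.array([p[0]+a*X[0]-n*X[1],p[1]+n*X[0]+a*X[1],X[2]])
def pad(t): return W((.093-.175*np.cos(t)+.013*np.sin(t),.09,.131+.175*np.sin(t)+.013*np.cos(t)))
for t in(.75,.7,.65,.6): print(t,pad(t),proj(c,pad(t)))
q=None
for t in(.68,.6,.5,.4,.3,.2,.1,.05,0):
    print(t,pad(t).round(4),None if q is None else ((pad(t)-q)*1000).round(1)); q=pad(t)
```

```text
[0.50617698 0.1913927  0.24      ]
[0.51112197 0.1917568  0.25      ]
[0.51606695 0.19212091 0.26      ]
0.75 [0.52222717 0.194204   0.25979874] [245.70169436 227.18542679]
0.7 [0.51598769 0.1934219  0.25368104] [246.10722039 232.33646225]
0.65 [0.51005939 0.19267881 0.24725671] [246.48541709 236.42289323]
0.6 [0.50445709 0.19197657 0.2405418 ] [246.83762857 239.55055895]
0.68 [0.5136 0.1931 0.2511] None
0.6 [0.5045 0.192  0.2405] [ -9.1  -1.1 -10.6]
0.5 [0.4943 0.1907 0.2263] [-10.2  -1.3 -14.2]
0.4 [0.4856 0.1896 0.2111] [ -8.7  -1.1 -15.2]
0.3 [0.4784 0.1887 0.1951] [ -7.2  -0.9 -16. ]
0.2 [0.4729 0.188  0.1785] [ -5.5  -0.7 -16.6]
0.1 [0.469  0.1875 0.1614] [ -3.9  -0.5 -17.1]
0.05 [0.4677 0.1874 0.1527] [-1.3 -0.2 -8.7]
0 [0.4668 0.1873 0.144 ] [-0.9 -0.1 -8.7]
```

Call:
play_rows(
  motion=[
    {"ax":0,"ay":0,"az":0,"tx":-2.5,"ty":3,"tz":-14,"fingers":255},
    {"ax":0,"ay":0,"az":0,"tx":0,"ty":0,"tz":-10,"fingers":255},
    {"ax":0,"ay":0,"az":0,"tx":0,"ty":0,"tz":-5,"fingers":255},
    {"ax":0,"ay":0,"az":0,"tx":-3.3,"ty":-0.4,"tz":-4,"fingers":255},
    {"ax":0,"ay":0,"az":0,"tx":-3.3,"ty":-0.4,"tz":-4,"fingers":255},
    {"ax":0,"ay":0,"az":0,"tx":-5.1,"ty":-0.6,"tz":-7.1,"fingers":255},
    {"ax":0,"ay":0,"az":0,"tx":-5.1,"ty":-0.6,"tz":-7.1,"fingers":255},
    {"ax":0,"ay":0,"az":0,"tx":-4.4,"ty":-0.6,"tz":-7.6,"fingers":255},
    {"ax":0,"ay":0,"az":0,"tx":-4.3,"ty":-0.5,"tz":-7.6,"fingers":255},
    {"ax":0,"ay":0,"az":0,"tx":0,"ty":0,"tz":0,"fingers":255},
    {"ax":0,"ay":0,"az":0,"tx":0,"ty":0,"tz":0,"fingers":255},
  ],
)

```text
clock: 24.58
tcp_pos: [0.4856, 0.1905, 0.2026]
ee_rot: [0.0, 0.749, -0.662, -0.0]
contact_force: [0.2, 0.4, 0.7]
width: 0.006
```

Run:
```python
from h import *
s=st(); cap('wrist','wrist27')
c=cap('scene','scene27'); u=proj(c,(.53,.18,.2)); x,y=int(u[0]),int(u[1]);
crop('scene27',x-70,y-60,x+60,y+50,5.5,'g3')
```

```text
t 24.58 tcp [0.4856 0.1905 0.2026] yawx -82.94 z [-4.e-04 -3.e-04 -1.e+00] F [0.24 0.41 0.69] M [ 0.04 -0.01 -0.02] w 0.006 j [-0.42  0.59 -0.06  1.91  0.06  0.64 -1.97]
```

View pics/wrist27.png

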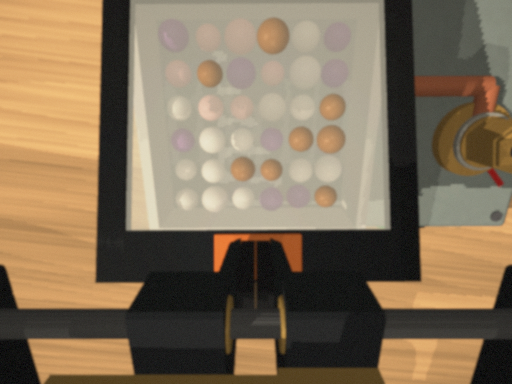

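View pics/g3.png

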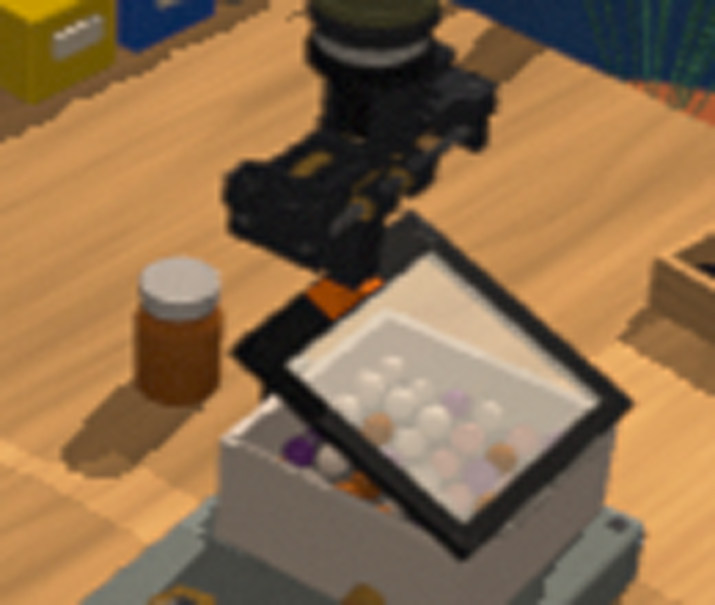

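Call:
play_rows(
  motion=[
    {"ax":0,"ay":0,"az":0,"tx":-3.6,"ty":-0.5,"tz":-8,"fingers":255},
    {"ax":0,"ay":0,"az":0,"tx":-3.6,"ty":-0.4,"tz":-8,"fingers":255},
    {"ax":0,"ay":0,"az":0,"tx":-2.8,"ty":-0.4,"tz":-8.3,"fingers":255},
    {"ax":0,"ay":0,"az":0,"tx":-2.7,"ty":-0.3,"tz":-8.3,"fingers":255},
    {"ax":0,"ay":0,"az":0,"tx":-2,"ty":-0.3,"tz":-8.5,"fingers":255},
    {"ax":0,"ay":0,"az":0,"tx":-1.9,"ty":-0.2,"tz":-8.5,"fingers":255},
    {"ax":0,"ay":0,"az":0,"tx":-0.7,"ty":0,"tz":-4.4,"fingers":255},
    {"ax":0,"ay":0,"az":0,"tx":-0.6,"ty":0,"tz":-4.4,"fingers":255},
    {"ax":0,"ay":0,"az":0,"tx":-0.5,"ty":0,"tz":-4.4,"fingers":255},
    {"ax":0,"ay":0,"az":0,"tx":-0.4,"ty":0,"tz":-4.4,"fingers":255},
    {"ax":0,"ay":0,"az":0,"tx":0,"ty":0,"tz":0,"fingers":255},
    {"ax":0,"ay":0,"az":0,"tx":0,"ty":0,"tz":0,"fingers":255},
  ],
)

```text
clock: 25.68
tcp_pos: [0.4673, 0.1888, 0.1354]
ee_rot: [-0.0, 0.749, -0.662, 0.0]
contact_force: [0.1, 1.1, -0.4]
width: 0.004
```

Run:
```python
from h import *
s=st()
c=cap('scene','scene28'); u=proj(c,(.53,.18,.2)); x,y=int(u[0]),int(u[1]);
crop('scene28',x-70,y-60,x+60,y+50,5.5,'g4')
```

```text
t 25.68 tcp [0.4673 0.1888 0.1354] yawx -82.93 z [ 3.e-04  1.e-04 -1.e+00] F [ 0.09  1.09 -0.42] M [ 0.03 -0.03 -0.04] w 0.004 j [-0.44  0.68 -0.05  2.02  0.08  0.44 -2.  ]
```

View pics/g4.png

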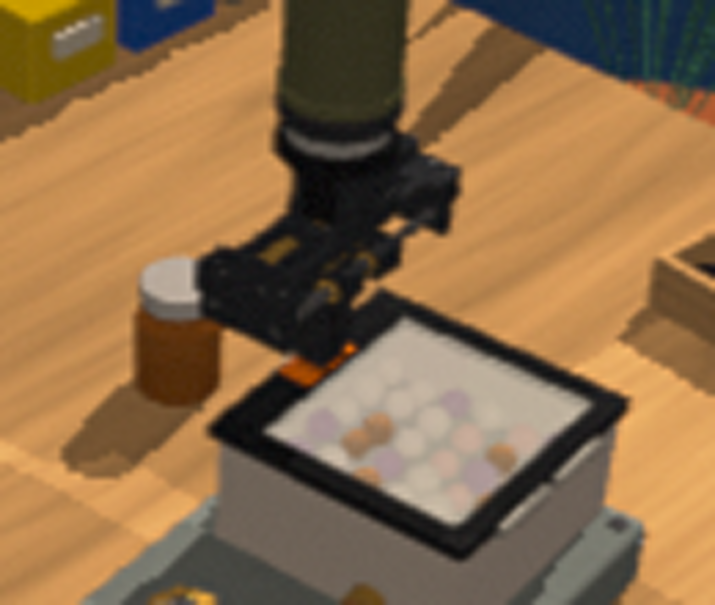

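Call:
play_rows(
  motion=[
    {"ax":0,"ay":0,"az":0,"tx":0,"ty":0,"tz":-2,"fingers":255},
    {"ax":0,"ay":0,"az":0,"tx":0,"ty":0,"tz":-2,"fingers":255},
    {"ax":0,"ay":0,"az":0,"tx":0,"ty":0,"tz":0,"fingers":255},
    {"ax":0,"ay":0,"az":0,"tx":0,"ty":0,"tz":0,"fingers":255},
  ],
)

```text
clock: 26.07
tcp_pos: [0.4675, 0.1889, 0.1343]
ee_rot: [-0.001, 0.749, -0.662, 0.001]
contact_force: [-7.8, -3.4, 34.0]
width: 0.006
```

Run:
```python
from h import *
s=st()
```

```text
t 26.07 tcp [0.4675 0.1889 0.1343] yawx -82.94 z [ 2.3e-03  8.0e-04 -1.0e+00] F [-7.78 -3.43 33.97] M [-0.5   1.39  0.02] w 0.006 j [-0.44  0.69 -0.05  2.02  0.08  0.43 -2.  ]
```

Solid stop with 34 N: the lid is shut. I'll lift away and do the final checks.

Call:
play_rows(
  motion=[
    {"ax":0,"ay":0,"az":0,"tx":0,"ty":0,"tz":10,"fingers":255},
    {"ax":0,"ay":0,"az":0,"tx":0,"ty":0,"tz":30,"fingers":255},
    {"ax":0,"ay":0,"az":0,"tx":0,"ty":0,"tz":40,"fingers":255},
    {"ax":0,"ay":0,"az":0,"tx":0,"ty":0,"tz":40,"fingers":255},
    {"ax":0,"ay":0,"az":0,"tx":-5,"ty":-30,"tz":20,"fingers":255},
    {"ax":0,"ay":0,"az":0,"tx":-5,"ty":-30,"tz":10,"fingers":255},
    {"ax":0,"ay":0,"az":0,"tx":-5,"ty":-30,"tz":0,"fingers":255},
    {"ax":0,"ay":0,"az":0,"tx":-5,"ty":-30,"tz":0,"fingers":255},
    {"ax":0,"ay":0,"az":0,"tx":0,"ty":0,"tz":0,"fingers":255},
    {"ax":0,"ay":0,"az":0,"tx":0,"ty":0,"tz":0,"fingers":255},
  ],
)

```text
clock: 26.9
tcp_pos: [0.4469, 0.067, 0.2813]
ee_rot: [0.0, 0.748, -0.664, 0.0]
contact_force: [-0.2, 0.4, 0.3]
width: 0.003
```

Run:
```python
from h import *
s=st(); cap('wrist','wrist30'); c=cap('scene','scene30'); p=np.load('pol.npy')
def W(X):
    a,n=np.cos(p[2]),np.sin(p[2]); return np.array([p[0]+a*X[0]-n*X[1],p[1]+n*X[0]+a*X[1],X[2]])
for t in(0,.05,.1):
    q=W((.093-.175*np.cos(t)+.013*np.sin(t),.09,.131+.175*np.sin(t)+.013*np.cos(t))); print(t,(proj(c,q)-(235,95))*5)
crop('scene30',235,95,375,235,5,'g5')
```

```text
t 26.9 tcp [0.4469 0.067  0.2813] yawx -83.15 z [-1.e-04 -6.e-04 -1.e+00] F [-0.17  0.35  0.29] M [0.04 0.05 0.02] w 0.003 j [-0.2   0.39 -0.07  2.    0.04  0.76 -1.75]
0 [340.1042907  194.23753795]
0.05 [341.83791396 184.6311688 ]
0.1 [344.08783448 175.24548495]
```

View pics/g5.png

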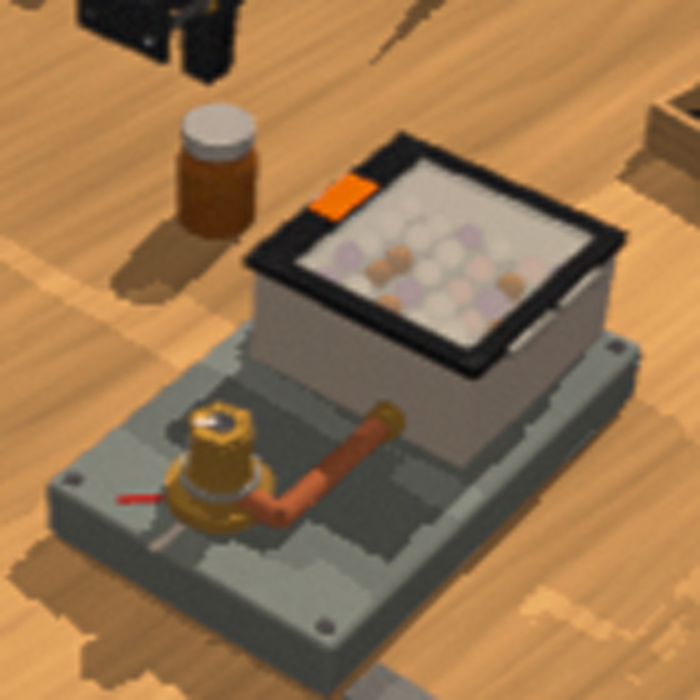

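View pics/scene30.png

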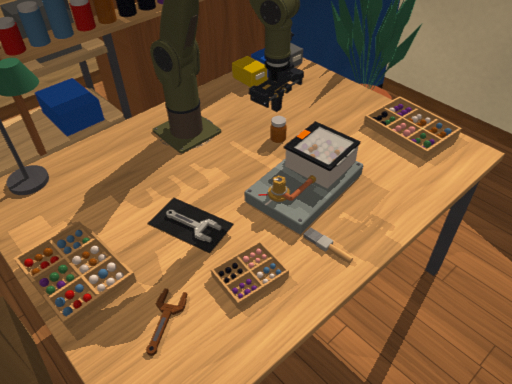

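View pics/wrist30.png

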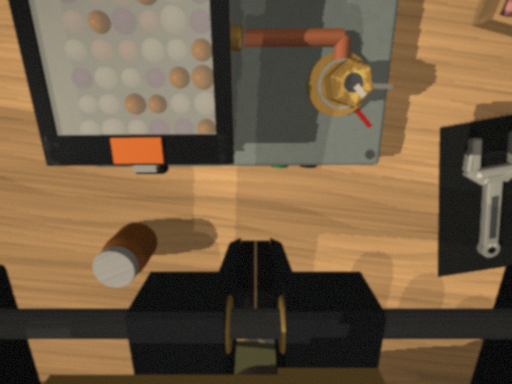

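The lid is shut: the pad sits at (343,198) in the crop, against (340,194) predicted for fully shut. The nut mark stands along the red line, the wrench is flat on the mat, and the jar, tray and brush are where they were. Handing in.

Run:
```python
from h import *
print(r.hand_in()); st()
```

```text
the job is handed in; nothing more can be done
None
the job is handed in; nothing more can be done
```

The job is handed in at about 27 s. All four steps look done in my last pictures, but I got no verdict.

**What I did:** I turned the nut by hand to its stop, where the wrist torque rose to about 0.5 Nm. I then tightened it with the steel wrench, laid the wrench back on the mat, and pressed the lid shut.

**Last checks:**
- **Nut:** its mark measured about 44° past the white line, parallel to the red line, just after the wrench came off. It looked the same in the last picture.
- **Wrench:** flat and released on the mat, near its middle.
- **Lid:** it came to a solid stop at 34 N, and the pad is at its predicted shut position to within about 1 pixel.
- **Bystanders:** the bead tray, jar and brush look unmoved.

**What disagreed or went wrong:**
- **Fingertips:** they were about 10 mm behind the reported TCP, not 17 mm ahead as stated. My first close on the wrench missed because of this.
- **Nut backed off:** when I eased the wrench back after tightening, the nut followed by about 6°. I turned it forward to the stop again before lifting.
- **Wrench slipped in the grip:** it pitched jaw-down by about 40° as it came off the nut. I levelled it against the mat before letting go.

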